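# Squeeze leak check: invert the sample, then hold the tester at the fourth click

## Task

Leak-check the white sample bottle with the blue cap: lift it and turn it upside down for a moment so that its closure is wetted, then stand it upright in the squeeze tester, between the vee jaw and the rubber pad, without dropping it, and let go of it. Then take the tester's lever by its red upright grip and draw it clockwise (seen from above) to the fourth click and no further, counting the clicks by feel, so that the pad squeezes the bottle. Finish while holding the lever there: the program ends with the gripper still on the grip, because the lever springs back when released.

Things in the scene. Friction and masses are not known exactly. Their poses are not given: they have to be found in the camera images.
- sample_bottle: The sample: a filled, capped round white plastic bottle with a green band near the foot and a blue cap, about 0.28 kg. Body diameter 56 mm, straight up to 113 mm, then a shoulder to the cap, diameter 32 mm; 160 mm tall in all. Origin: centre of its underside; z runs up through the cap. It stands loose on the table.
- tester: Squeeze tester, fixed to the table. Base plate 150 x 320 mm (its x, y), 14 mm thick; blue gearbox at its -y end (y -150 to -32 mm) and at its +y end the vee jaw, grey on a blue block, open towards -y, 120 degrees; the tops of both are 72 mm above the table. A ram from the gearbox carries the pad towards +y. In front (-x) of the nest the plate is bare. Origin: centre of the plate's underside; z up.
- nest (a point): Where the bottle stands: on the base plate (14 mm above the table), between the retracted pad and the vee jaw, 61 mm along the tester's +y from its origin, on a black disc. The bottle has 12 mm of play along the tester's y: its axis can be 8 mm to the pad's side or 4 mm to the vee's side of this point. The pad later pushes it into the vee. Axes as the tester's.
- pad: Rubber-faced pad, 44 mm wide, 22 to 66 mm above the table, on the ram. Origin: centre of its back; it faces the tester's +y, the face 13 mm ahead of the origin. The lever drives it towards the vee by about 20 mm per rad; it is sprung, about 1 N per mm, so it presses harder with each click once it has met the bottle.
- grip: Red upright round grip, free to spin, on the lever's free end, diameter 22 mm, foot 98 mm and top 158 mm above the table. Origin: centre of its foot. It moves on a circle of 120 mm radius about the pivot. Felt here: the return spring, about 6 N at rest and 11 N at 1 rad with the pad on the bottle; on top of it the clicks, see pivot. The clicks do not lock the lever: it springs back.
- lever (a joint): Lever angle, rad. 0: at rest on its stop, arm along the tester's -y. It grows clockwise seen from above, the grip coming round towards the tester's -x; end stop 1.45. Under the arm a sprung plunger rides over the ridges of a brass click ring. Ridges are 0.22 apart, but the ring is set differently each time: the first crest comes somewhere between 0.16 and 0.36. Before it only the spring is felt.
- pivot (a point): Lever pivot, 72 mm above the table, 90 mm along the tester's -y. Clicks as felt at the grip: meeting a ridge is a rise of 4 to 8 N; then the push falls by 6 to 10 N over the crest and down; the click is the bottom of the notch, 0.11 rad past the crest, where the push climbs as much at the next ridge. First click: notch behind the first ridge; fourth: behind the fourth.
- flask: Bystander: a blue drinking flask with a black stopper, 66 mm diameter, 198 mm tall, loose. Origin: centre of its underside.
- tape_roll: Bystander: a brown roll of packing tape lying flat, 100 mm diameter, 48 mm high, loose. Origin: centre of its underside.
- calculator: Bystander: a grey desk calculator, 85 x 150 x 17 mm, lying flat, loose. Origin: centre of its underside.
Things that resemble listed ones, but are neither listed nor needed, are in the scene too. Leave any orange look-alike of the sample_bottle alone.

How it is judged:
By the outcome, as a careful person would: the job done as asked, in the order asked, and still so for the second after the job is handed in, while the arm keeps its last pose, push and grip.
It also fails if it takes over 72 s, if anything falls off the work surface, if the arm or the gripper's body presses on something with over 40 N, if the wrist force passes 120 N, or if a joint passes its speed limit or range.

## Robot

A 6-joint arm with a two-finger parallel gripper is mounted at the origin on the work surface. World frame = base frame: x ahead of the robot, y to its left, z up, the work surface at z = 0. Lengths are in m, angles in rad, forces in N, time in s.
With the tool pointing down it reaches from about 0.2 to 0.875 m from the base axis. Payload 3.4 kg.
Tool frame: the origin (TCP) lies midway between the tips of the shut fingers; the grasp point (between the pads) lies 19 mm behind it (manip.hold_point_z is the distance from the TCP to the grasp point, in m); z points along the fingers, y is the line along which they close (so a half turn about z gives the same grasp; the last joint's range is limited). The gripper opens to 94 mm and grips with 3 to 60 N. Pads are 16 mm wide; open, the fingers measure 119 mm over their backs; the gripper's body (75 mm by 177 mm) begins 78 mm behind the grasp point.
Start: joints at [-1.249, 0.276, 1.505, -0, 1.361, -0.121], TCP at [0.246, -0.52, 0.205] pointing down, gripper open.
Joint ranges: [-2.89, 2.89], [-0.75, 2.08], [0.22, 2.7], [-1.18, 4.32], [0.11, 2.71], [-2.7, 2.7]. Speed limits (rad/s): [2.57, 2.57, 3.14, 3.14, 3.14, 3.14].

## Interface

Orientations are given as [roll, pitch, yaw] about the fixed x, y, z axes, in that order (R = Rz(yaw) Ry(pitch) Rx(roll)).
In Python, from plant import get_state, vision, manip gives the robot as it stands.
- The arm moves only by the tool apply_moves, never from a script. Its argument "rows" is a list of rows, each a list of 7 numbers: the shift along the tool's x, y, z each as a share of 3 cm, from -1 to 1, then the turn, a rotation vector about the tool's x, y, z each as a share of pi rad, from -1 to 1, then the opening, from 0 (shut) to 1 (fully open). In form: [[dx, dy, dz, wx, wy, wz, grip], ...]. A call has 1 to 20 rows; each row shifts and turns the commanded pose from where the row before left it, along the tool's axes as they then stand; what a row does not reach is not made up. A row lasts 1/8 s, in which the tool goes at most 62.5 mm and 10.7 degrees, less where a joint would pass 70% of its speed; a pose out of reach is approached as far as the arm can. A call with a number of a shift or a turn outside -1 to 1 is refused whole. A call with a gripper value outside its range is refused whole. The fingers move at their own pace and stop on an object; "squeeze" is the grip in N (left out, the last holds). Time passes only in rows, so rows that do not move let the fingers close. It gives the time, the measured TCP pose, the force, the opening and the grip force at its end, in the units of the state.
- get_state(): the state, without advancing time (a new reading comes with each control period).
- vision.get_image(name): name is "scene" or "top" or "wrist"; returns the picture (400x640x3 uint8, blue, green, red); there is no depth.
- vision.camera_info(name): a dict with "vertical_fov" (degrees; the focal length in pixels is half the picture's height over the tangent of half this angle, whatever the lens; pixels are square), "cx", "cy" (the principal point, pixels), "k1" (the pictures are not rectified: a ray, as slopes to the right and down, at radius r is drawn at 1 + k1 r^2 times it, then the intrinsics apply), "position" and "rotation" of the camera in the world. Camera axes: x right, y up, looking along -z (the intrinsics and any distortion apply to the point x, -y, -z); pixel columns grow to the right and rows downward; lengths in m; the calibration is good to about 2 mm. A picture is of the moment at which its call begins: read the wrist's pose just before it. camera_info takes no time and is no camera call; for the wrist camera it gives the pose at the moment of the call.
- manip.job_done(): hands the job in; it is judged then, once.
The state is a dict: "time_s": time; "joint_pos": joint angles; "qd": joint speeds; "joint_efforts": joint torques, N m; "tool_pos": TCP position; "eef_rot": TCP orientation; "ft_force": force on the tool from outside, world axes, zero at the start; "wrist_torque": the same for the moment, N m; "width": finger opening in m; "grasp_force": force on a finger pad.
Only numpy, scipy, OpenCV 4.12 (cv2) and the standard library are available. Lean on these libraries where they do the work, as an engineer would, in place of code of your own. Each camera call takes 0.05 s, during which the arm holds its last target. There are 200 camera calls.

## Working session

There is one attempt and no reset: what is moved stays moved. The work goes in short steps, Python scripts to look and compute and a tool call to move; the robot and the scene stay as the last step left them, time stands still between calls to the robot, and variables do not carry over. Pictures are saved under pics/ and viewed, at most 11 in all, crops included, and the job is handed in when it is done.

Besides the shell and the picture viewer there is one more tool, called after "Call:" as a command line: name --pt "numbers of a row" for each row, then --argument value for the rest. apply_moves: Moves the arm, as the interface text tells. Shift numbers are shares of 3 cm and turn numbers shares of pi rad, none past 1 either way. Its arguments: {"type":"object","properties":{"rows":{"type":"array"},"squeeze":{"type":"number"}},"required":["rows"]}

```bash
mkdir -p pics; cat > h.py <<'E'
import numpy as np, cv2
from plant import get_state, vision, manip
from scipy.spatial.transform import Rotation as R
def rot(info):
    return np.array(info["rotation"]) 
def ray(info,u,v,H=400):
    f=H/2/np.tan(np.radians(info["vertical_fov"])/2)
    d=np.array([(u-info["cx"])/f,(v-info["cy"])/f]); s=d.copy()
    for _ in range(30): s=d/(1+info["k1"]*(s@s))
    return np.array(info["position"]), rot(info)@np.array([s[0],-s[1],-1.])
def onplane(info,u,v,z):
    p,d=ray(info,u,v); return p+d*(z-p[2])/d[2]
def proj(info,P):
    f=200/np.tan(np.radians(info["vertical_fov"])/2)
    c=rot(info).T@(np.array(P)-np.array(info["position"])); s=np.array([c[0],-c[1]])/-c[2]
    s=s*(1+info["k1"]*(s@s)); return s*f+[info["cx"],info["cy"]]
E
python3 - <<'E'
from h import *
for n in ("scene","top"):
    cv2.imwrite(f"pics/{n}0.png",vision.get_image(n)); print(vision.camera_info(n))
print(get_state())
E
```

```text
{'vertical_fov': 46.837835541328545, 'cx': 325.4510644798805, 'cy': 206.39107021541702, 'k1': -0.0278255345675104, 'position': array([1.19512879, 0.96945547, 1.13008519]), 'rotation': array([ 0.84939142, -0.02260981,  2.55566465])}
{'vertical_fov': 44.79350060176062, 'cx': 315.7899920685666, 'cy': 200.1279696375486, 'k1': -0.02430421009099043, 'position': array([0.2066377 , 0.040838  , 1.67433055]), 'rotation': array([ 2.14574147e-01,  7.07265607e-04, -1.58918896e+00])}
{'time_s': 0.1, 'joint_pos': array([-1.24905382e+00,  2.76510592e-01,  1.50594217e+00, -1.64692395e-05,
        1.36071512e+00, -1.21032140e-01]), 'qd': array([-0.00214231, -0.00181341, -0.00079672, -0.00146951, -0.00029706,
        0.00031377]), 'joint_efforts': array([ 1.51128115e-03, -4.05455017e+01, -2.37779921e+01,  7.04747485e-02,
        2.99345248e-02, -4.82194355e-05]), 'tool_pos': array([ 0.24617557, -0.51909902,  0.20472896]), 'eef_rot': array([-3.14002701e+00, -1.74203820e-04,  4.42777960e-01]), 'ft_force': array([ 0.10751325,  0.11631623, -0.75818906]), 'wrist_torque': array([-0.04958248, -0.02584093,  0.01367544]), 'grasp_force': 0.0, 'width': 0.09394285396175907}
```

View pics/top0.png

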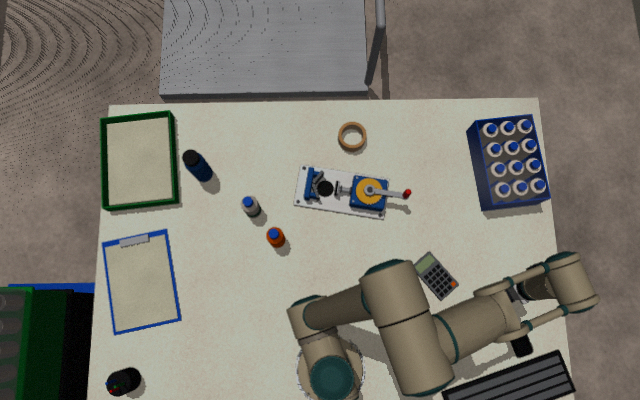

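View pics/scene0.png

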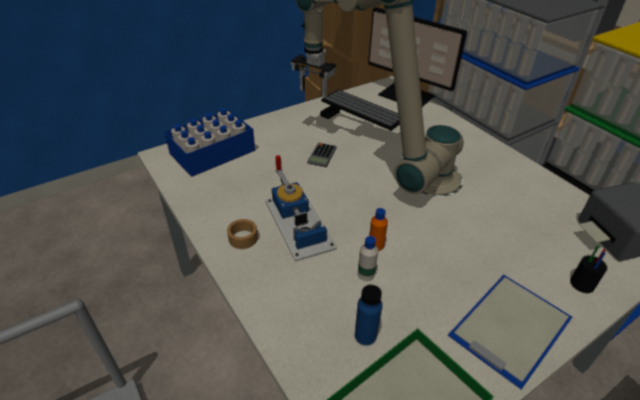

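Candidates for the bottle are the lone white one with a blue cap (top 251,206; scene 368,258, green band), the orange look-alike (top 276,237), the blue flask (top 197,165), and the white bottles in the rack (top 490–540,125–190). I choose the lone white one. The tester is at top (342,192), with its vee at the left (+y), and the red grip at (407,194).

```bash
sed -i 's/    return np.array(info\["rotation"\]) /    return R.from_euler("xyz",info["rotation"]).as_matrix()/' h.py
python3 - <<'E'
from h import *
im={n:cv2.imread(f"pics/{n}0.png") for n in("top","scene")}; I={n:vision.camera_info(n) for n in im}
def blob(n,box,lo,hi):
    x0,y0,x1,y1=box; h=cv2.cvtColor(im[n],cv2.COLOR_BGR2HSV)[y0:y1,x0:x1]
    m=cv2.inRange(h,np.array(lo),np.array(hi)); k,l,s,c=cv2.connectedComponentsWithStats(m)
    i=1+np.argmax(s[1:,4]); return c[i]+[x0,y0], s[i]+np.array([x0,y0,0,0,0])
def tri(a,b):
    (p,d),(q,e)=a,b; A=np.stack([d,-e],1); t=np.linalg.lstsq(A,q-p,rcond=None)[0]
    return (p+d*t[0]+q+e*t[1])/2, np.linalg.norm(p+d*t[0]-q-e*t[1])
for nm,bt,bs,lo,hi in [("cap",(235,190,270,222),(355,230,382,252),(100,90,40),(130,255,255)),
  ("grip",(395,180,420,205),(268,150,290,175),(0,130,60),(8,255,255)),
  ("brass",(345,170,390,210),(270,175,310,210),(15,120,80),(35,255,255))]:
    a,sa=blob("top",bt,lo,hi); b,sb=blob("scene",bs,lo,hi)
    print(nm,a,sa,b,sb,tri(ray(I["top"],*a),ray(I["scene"],*b)))
    for z in(.1,.128,.15,.16): print(z,onplane(I["top"],*a,z).round(4),onplane(I["scene"],*b,z).round(4))
for n,b in(("top",(225,140,425,230)),("scene",(250,145,400,290))):
    x0,y0,x1,y1=b; cv2.imwrite(f"pics/{n}1.png",cv2.resize(im[n][y0:y1,x0:x1],None,fx=4,fy=4,interpolation=cv2.INTER_CUBIC))
E
```

```text
cap [247.53012048 201.44578313] [243 197  10  10  83] [369.73076923 242.10576923] [365 236  10  13 104] (array([0.53806891, 0.25579488, 0.1498428 ]), np.float64(0.001402274708798881))
0.1 [0.5494 0.2623 0.1   ] [0.5042 0.2201 0.1   ]
0.128 [0.5433 0.2584 0.128 ] [0.523  0.2404 0.128 ]
0.15 [0.5385 0.2553 0.15  ] [0.5377 0.2564 0.15  ]
0.16 [0.5364 0.2539 0.16  ] [0.5444 0.2637 0.16  ]
grip [407.         192.17142857] [403 189   8   8  35] [277.95238095 162.15873016] [276 155   5  15  63] (array([ 0.56209557, -0.26121849,  0.1329403 ]), np.float64(0.003689827285075377))
0.1 [ 0.5712 -0.2689  0.1   ] [ 0.5401 -0.3     0.1   ]
0.128 [ 0.5647 -0.2634  0.128 ] [ 0.5579 -0.2655  0.128 ]
0.15 [ 0.5596 -0.2591  0.15  ] [ 0.5719 -0.2384  0.15  ]
0.16 [ 0.5573 -0.2571  0.16  ] [ 0.5783 -0.2261  0.16  ]
brass [367.33506494 190.83116883] [356 178  26  26 385] [289.41563786 193.66666667] [278 185  24  17 243] (array([ 0.58384779, -0.13959555,  0.07748629]), np.float64(0.0007713829745079314))
0.1 [ 0.5782 -0.1368  0.1   ] [ 0.5971 -0.1162  0.1   ]
0.128 [ 0.5716 -0.1336  0.128 ] [ 0.6134 -0.0867  0.128 ]
0.15 [ 0.5664 -0.1312  0.15  ] [ 0.6262 -0.0635  0.15  ]
0.16 [ 0.5641 -0.13    0.16  ] [ 0.632 -0.053  0.16 ]
```

View pics/top1.png

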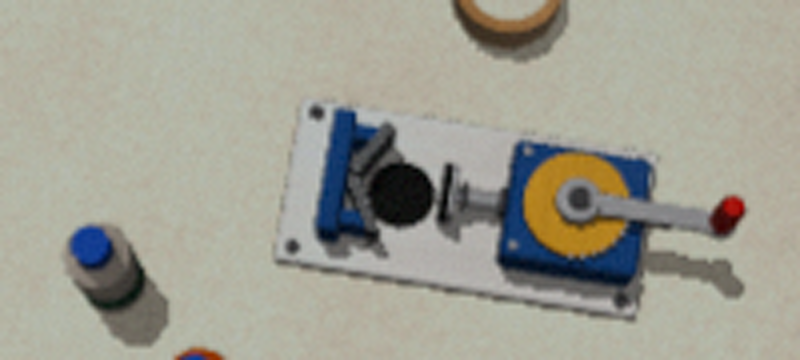

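View pics/scene1.png

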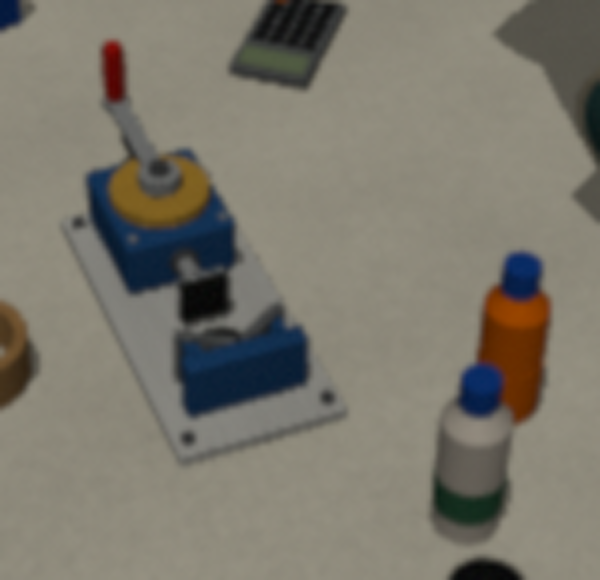

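The crops confirm it: white bottle, green band, blue cap (top 251,206), with the orange one next to it. The black nest disc is at about (325,188.5), the brass ring centre at (367,191), and the vee is on the left.

```bash
python3 - <<'E'
from h import *
T=vision.camera_info("top"); S=vision.camera_info("scene")
cor=[(300,164.5),(293.75,205.5),(383.75,219.5),(389.5,178.75)]
C=[onplane(T,*c,.014) for c in cor]
for c in C: print(c.round(4))
print("mean",np.mean(C,0))
im=cv2.imread("pics/top0.png"); g=im.max(2)[175:202,312:337]
m=(g<45).astype(np.uint8); k,l,s,c=cv2.connectedComponentsWithStats(m); i=1+np.argmax(s[1:,4]); print("disc",c[i]+[312,175],s[i])
d=onplane(T,*(c[i]+[312,175]),.015); print("nest",d)
b=onplane(T,367.3,190.8,.078); print("pivot",b)
v=d-b; print("dist",np.hypot(*v[:2]),"yaw",np.arctan2(v[1],v[0])-np.pi/2)
e=(C[0]+C[1]-C[2]-C[3]); print("edgeyaw",np.arctan2(e[1],e[0])-np.pi/2, np.linalg.norm(e)/2)
# orange cap, flask
for n,(u,v),z in(("orange",(274,233),.155),("flask",(190,157),.198)): print(n,onplane(T,u,v,z))
E
```

```text
[0.6992 0.0892 0.014 ]
[0.5507 0.1127 0.014 ]
[ 0.4952 -0.1993  0.014 ]
[ 0.641  -0.2267  0.014 ]
mean [ 0.59651965 -0.05605905  0.014     ]
disc [324.63541667 188.03645833] [  5   6  16  15 192]
nest [0.61117226 0.00344283 0.015     ]
pivot [ 0.58353225 -0.1391677   0.078     ]
dist 0.1452643627784501 yaw -0.19144108610495292
edgeyaw -0.17912168310817256 0.3190709875332891
orange [0.43390775 0.16975177 0.155     ]
flask [0.67616578 0.43350722 0.198     ]
```

Call:
apply_moves --pt "0.8 -0.9 -0.5 0 0 0.05 1" --pt "0.8 -0.9 -0.5 0 0 0.05 1" --pt "0.8 -0.9 -0.5 0 0 0 1" --pt "0.8 -0.9 -0.5 0 0 0 1" --pt "0.8 -0.9 -0.5 0 0 0 1" --pt "0.8 -0.9 -0.5 0 0 0 1" --pt "0.8 -0.9 -0.5 0 0 0 1" --pt "0.8 -0.9 -0.5 0 0 0 1" --pt "0.8 -0.9 -0.5 0 0 0 1" --pt "0.8 -0.9 -0.5 0 0 0 1" --pt "0 0 0 0 0 0 1"

```text
time_s: 1.48
tool_pos: [0.4358, -0.2119, 0.3562]
eef_rot: [3.141, -0.002, 0.132]
ft_force: [-0.1, -0.3, 0.5]
width: 0.0939
grasp_force: 0.0
```

```bash
python3 -c "
from h import *
s=get_state(); print(s['joint_pos'].round(4),s['tool_pos'],s['eef_rot'])"
```

```text
[-5.9670e-01  8.5600e-02  1.3841e+00  5.0000e-04  1.6701e+00  8.4180e-01] [ 0.43580656 -0.21193811  0.35624731] [ 3.14080081e+00 -1.62543683e-03  1.32333003e-01]
```

Call:
apply_moves --pt "0.3 -0.9 -0.3 0.05 0 0 1" --pt "0.3 -0.9 -0.3 0.05 0 0 1" --pt "0.3 -0.6 -0.6 0.05 0 0 1" --pt "0.3 -0.6 -0.6 0.05 0 0 1" --pt "0.3 -0.3 -0.6 0.05 0 0 1" --pt "0.3 -0.3 -0.6 0.05 0 0 1" --pt "0 0 0 0 0 0 1"

```text
time_s: 2.35
tool_pos: [0.481, -0.1482, 0.4598]
eef_rot: [-2.195, 0.005, 0.124]
ft_force: [-0.7, 0.6, -0.6]
width: 0.0941
grasp_force: 0.0
```

```bash
cat >> h.py <<'E'
from scipy.optimize import least_squares
import json
def fk(q,p):
    L1,L2,h,d,l,e=p; rz=lambda a:R.from_euler("z",a); ry=lambda a:R.from_euler("y",a)
    A=rz(q[0]); B=A*ry(q[1]); C=A*ry(q[1]+q[2]); W=C*rz(q[3])*ry(q[4])
    pos=np.array([0,0,h])+A.apply([0,l,0])+B.apply([0,0,L1])+C.apply([e,0,L2])+W.apply([0,0,d])
    return pos,W*rz(q[5]+np.pi/2)
def log():
    s=get_state(); L=json.load(open("log.json")); L.append([list(s['joint_pos']),list(s['tool_pos']),list(s['eef_rot'])]); json.dump(L,open("log.json","w")); return s
def fit():
    L=json.load(open("log.json"))
    f=lambda p:np.concatenate([fk(q,p)[0]-x for q,x,_ in L]+[0.001*(np.array(p)-[.52,.44,.1,.3,.07,0])])
    r=least_squares(f,[.52,.44,.1,.3,.07,0]); return r.x,np.abs(r.fun[:-6]).max(),[ (fk(q,r.x)[1].inv()*R.from_euler("xyz",o)).magnitude() for q,_,o in L]
def ik(pos,Rt,p,q0):
    g=lambda q:np.r_[fk(q,p)[0]-pos,0.3*(fk(q,p)[1].inv()*Rt).as_rotvec()]
    lo=[-2.89,-.75,.22,-1.18,.11,-2.7]; hi=[2.89,2.08,2.7,4.32,2.71,2.7]
    r=least_squares(g,np.clip(q0,np.array(lo)+.01,np.array(hi)-.01),bounds=(lo,hi)); return r.x,np.abs(r.fun).max()
def tool(heading,down,sgn=1,roll=0):  # z along heading, down tilt; y horizontal
    c,s=np.cos,np.sin; z=np.array([c(heading)*c(down),s(heading)*c(down),-s(down)])
    y=sgn*np.array([-s(heading),c(heading),0]); return R.from_matrix(np.stack([np.cross(y,z),y,z],1))*R.from_euler("z",roll)
def plan(pt,Rt,N,p0=None,R0=None):
    if p0 is None: s=get_state(); p0=s['tool_pos']; R0=R.from_euler("xyz",s['eef_rot'])
    w=(R0.inv()*Rt).as_rotvec()/N; D=R.from_rotvec(w)
    M=sum(R.from_rotvec(w*k).as_matrix() for k in range(N))
    return np.r_[np.linalg.solve(M,R0.inv().apply(np.array(pt)-p0))/.03, w/np.pi].round(3)
def sim(rows,p0=None,R0=None):
    if p0 is None: s=get_state(); p0=s['tool_pos']; R0=R.from_euler("xyz",s['eef_rot'])
    for r in rows: p0=p0+R0.apply(np.array(r[:3])*.03); R0=R0*R.from_rotvec(np.array(r[3:6])*np.pi)
    return p0,R0
E
echo '[[[-1.24905382,0.276510592,1.50594217,0,1.36071512,-0.121032140],[0.24617557,-0.51909902,0.20472896],[-3.14002701,-1.74203820e-04,4.42777960e-01]],[[-0.5967,0.0856,1.3841,0.0005,1.6701,0.8418],[0.43580656,-0.21193811,0.35624731],[3.1408,-0.001625,0.132333]]]' > log.json
python3 - <<'E'
from h import *
s=log(); print(s['joint_pos'].round(3),s['tool_pos'].round(4),s['eef_rot'].round(3)); f=fit(); print(f)
p=f[0]; q=s['joint_pos']
nest=np.array([.610,.005]); B=np.array([.538,.2555])
for sg in(1,-1):
  for nm,xy,z,hd in(("bottle",B,.095,120),("bottle",B,.095,110),("nest",nest,.112,-10.6),("mid",np.array([.5,.05]),.4,30)):
    for dn in(0,10,20,30):
      Rt=tool(np.radians(hd),np.radians(dn),sg); pos=np.r_[xy,z]+Rt.apply([0,0,.019])
      best=min((ik(pos,Rt,p,q0) for q0 in(q,[0,.3,1.8,1.5,1.2,1.5],[0,.3,1.8,3,1.2,-1.5],[0,.3,1.8,2,1.2,0])),key=lambda a:a[1]); print(sg,nm,hd,dn,best[0].round(2),round(best[1],4))
E
```

```text
[-0.825  0.44   1.032  0.739  2.369  0.977] [ 0.481  -0.1482  0.4598] [-2.195  0.005  0.124]
(array([0.62974851, 0.42109549, 0.13682092, 0.39036665, 0.06938573,
       0.06044727]), np.float64(1.0452652505599236e-05), [1.646940988329769e-05, 5.484210066127057e-05, 7.586010668499269e-16])
1 bottle 120 0 [-0.19  1.    1.53  0.96  1.95  2.06] 0.0
1 bottle 120 10 [-0.18  0.91  1.54  0.89  1.85  2.1 ] 0.0
1 bottle 120 20 [-0.16  0.82  1.55  0.83  1.74  2.15] 0.0
1 bottle 120 30 [-0.13  0.73  1.56  0.76  1.63  2.21] 0.0
1 bottle 110 0 [-0.24  0.97  1.67  1.04  1.84  2.  ] 0.0
1 bottle 110 10 [-0.24  0.87  1.68  0.98  1.73  2.06] 0.0
1 bottle 110 20 [-0.21  0.77  1.69  0.92  1.62  2.13] 0.0
1 bottle 110 30 [-0.18  0.68  1.69  0.85  1.51  2.22] 0.0
1 nest -10.6 0 [0.04 1.16 2.7  3.46 2.27 1.78] 0.0056
1 nest -10.6 10 [0.02 0.9  2.7  3.35 1.85 1.66] 0.0009
1 nest -10.6 20 [-0.    0.61  2.61  3.32  1.3   1.59] 0.0
1 nest -10.6 30 [-0.02  0.39  2.48  3.35  0.78  1.51] 0.0
1 mid 30 0 [-0.97 -0.    2.47  1.64  1.52  2.24] 0.0
1 mid 30 10 [-0.94 -0.14  2.34  1.49  1.38  2.53] 0.0
1 mid 30 20 [-0.8
[... 326 characters left out ...]
] 0.0
-1 bottle 110 0 [-0.24  0.97  1.67  1.04  1.84 -1.14] 0.0
-1 bottle 110 10 [-0.24  0.87  1.68  0.98  1.73 -1.08] 0.0
-1 bottle 110 20 [-0.21  0.77  1.69  0.92  1.62 -1.01] 0.0
-1 bottle 110 30 [-0.18  0.68  1.69  0.85  1.51 -0.93] 0.0
-1 nest -10.6 0 [ 0.04  1.16  2.7   3.46  2.27 -1.37] 0.0056
-1 nest -10.6 10 [ 0.02  0.9   2.7   3.35  1.85 -1.48] 0.0009
-1 nest -10.6 20 [-0.    0.61  2.61  3.32  1.3  -1.56] 0.0
-1 nest -10.6 30 [-0.02  0.39  2.48  3.35  0.78 -1.63] 0.0
-1 mid 30 0 [-0.97 -0.    2.47  1.64  1.52 -0.9 ] 0.0
-1 mid 30 10 [-0.94 -0.14  2.34  1.49  1.38 -0.61] 0.0
-1 mid 30 20 [-0.86 -0.22  2.2   1.31  1.27 -0.34] 0.0
-1 mid 30 30 [-0.75 -0.25  2.07  1.1   1.19 -0.07] 0.0
```

```bash
cat >> h.py <<'E'
def trace(rows,p,q,p0=None,R0=None,every=4):
    if p0 is None: s=get_state(); p0=s['tool_pos']; R0=R.from_euler("xyz",s['eef_rot'])
    mx=0
    for i,r in enumerate(rows):
        p0,R0=sim([r],p0,R0); q2,e=ik(p0,R0,p,q); mx=max(mx,np.abs((q2-q)/np.array([2.57,2.57,3.14,3.14,3.14,3.14])/.125).max()); q=q2
        if i%every==every-1 or i==len(rows)-1: print(i+1,p0.round(3),q.round(2),round(e,4))
    print("max speed share",round(mx,2)); return p0,R0,q
E
python3 - <<'E'
from h import *
s=get_state(); q=s['joint_pos']; p=fit()[0]
B=np.array([.538,.2555,.090]); Rt=tool(np.radians(120),np.radians(20),1); t=Rt.apply([0,0,1])
G=B+.019*t; P=G-.15*t
print("pre",P,"grasp",G)
s0=s['tool_pos'],R.from_euler("xyz",s['eef_rot'])
for sg in(1,-1):
  Rt=tool(np.radians(120),np.radians(20),sg); N=18; r=plan(P,Rt,N,*s0); print(sg,r); a=trace([r]*N,p,q,*s0)
  # lifted + tilt up, flip
Rt=tool(np.radians(120),np.radians(20),1)
for H in (.3,.4,.5):
  for hd in(60,90,120):
    for xy in((.5,.15),(.45,.1),(.538,.25)):
      o=[]
      for ro in(0,-np.pi):
        Ru=tool(np.radians(hd),np.radians(-20),1,ro); o.append(ik(np.r_[xy,H],Ru,p,[-.2,.5,1.5,1.2,1.8,1.9 if ro==0 else -1.2]))
      print(H,hd,xy,[(a[0].round(2),round(a[1],4)) for a in o])
E
```

```text
pre [0.59954987 0.1488925  0.13480464] grasp [0.52907292 0.27096216 0.08350162]
1 [ 0.535 -0.085  0.688 -0.001 -0.008  0.024]
4 [ 0.533 -0.071  0.412] [-0.65  0.49  1.07  0.73  2.27  1.33] 0.0
8 [ 0.575 -0.     0.347] [-0.51  0.57  1.11  0.72  2.19  1.64] 0.0
12 [0.601 0.063 0.267] [-0.41  0.68  1.16  0.73  2.1   1.91] 0.0
16 [0.608 0.12  0.18 ] [-0.33  0.79  1.24  0.76  2.01  2.14] 0.0
18 [0.604 0.147 0.135] [-0.3   0.85  1.29  0.77  1.96  2.25] 0.0
max speed share 0.23
-1 [ 0.045  0.571  0.686  0.009 -0.001 -0.031]
4 [ 0.491 -0.114  0.359] [-0.79  0.5   1.26  0.69  2.22  0.43] 0.0
8 [ 0.518 -0.062  0.27 ] [-0.69  0.61  1.36  0.68  2.11 -0.03] 0.0
12 [0.554 0.011 0.2  ] [-0.55  0.73  1.37  0.71  2.03 -0.42] 0.0
16 [0.588 0.101 0.153] [-0.38  0.83  1.32  0.75  1.99 -0.76] 0.0
18 [0.601 0.151 0.139] [-0.3   0.86  1.28  0.78  1.98 -0.92] 0.0
max speed share 0.37
0.3 60 (0.5, 0.15) [(array([-0.68,  0.79,  2.44,  1.38,  1.91,  1.49]), np.float64(0.0)), (array([-0.68,  0.79,  2.44,  1.38,  1.91, -1.66]), np.float64(0.0))]
0.3 60 (0.45, 0.1) [(array([-0.89,  0.8 ,  2.47,  1.17,  1.87,  1.4
[... 3422 characters left out ...]
3,  1.93,  1.34,  2.28, -0.75]), np.float64(0.0))]
0.5 90 (0.538, 0.25) [(array([-0.34,  0.46,  1.86,  1.61,  2.05,  2.45]), np.float64(0.0)), (array([-0.34,  0.46,  1.86,  1.61,  2.05, -0.69]), np.float64(0.0))]
0.5 120 (0.5, 0.15) [(array([-0.34,  0.64,  1.49,  1.42,  2.48,  2.67]), np.float64(0.0)), (array([-0.34,  0.64,  1.49,  1.42,  2.48, -0.47]), np.float64(0.0))]
0.5 120 (0.45, 0.1) [(array([-0.43,  0.6 ,  1.58,  1.28,  2.54,  2.56]), np.float64(0.0)), (array([-0.43,  0.6 ,  1.58,  1.28,  2.54, -0.58]), np.float64(0.0))]
0.5 120 (0.538, 0.25) [(array([-0.19,  0.67,  1.45,  1.54,  2.35,  2.7 ]), np.float64(0.0045)), (array([-0.19,  0.67,  1.44,  1.55,  2.35, -0.41]), np.float64(0.0))]
```

Call:
apply_moves --pt "0.535 -0.085 0.69 0 -0.008 0.024 1" --pt "0.535 -0.085 0.69 0 -0.008 0.024 1" --pt "0.535 -0.085 0.69 0 -0.008 0.024 1" --pt "0.535 -0.085 0.69 0 -0.008 0.024 1" --pt "0.535 -0.085 0.69 0 -0.008 0.024 1" --pt "0.535 -0.085 0.69 0 -0.008 0.024 1" --pt "0.535 -0.085 0.69 0 -0.008 0.024 1" --pt "0.535 -0.085 0.69 0 -0.008 0.024 1" --pt "0.535 -0.085 0.69 0 -0.008 0.024 1" --pt "0.535 -0.085 0.69 0 -0.008 0.024 1" --pt "0.535 -0.085 0.69 0 -0.008 0.024 1" --pt "0.535 -0.085 0.69 0 -0.008 0.024 1" --pt "0.535 -0.085 0.69 0 -0.008 0.024 1" --pt "0.535 -0.085 0.69 0 -0.008 0.024 1" --pt "0.535 -0.085 0.69 0 -0.008 0.024 1" --pt "0.535 -0.085 0.69 0 -0.008 0.024 1" --pt "0 0 0 0 0 0 1"

```text
time_s: 4.47
tool_pos: [0.6085, 0.1306, 0.1865]
eef_rot: [-2.718, 1.146, -0.647]
ft_force: [-0.4, 0.2, 0.2]
width: 0.0941
grasp_force: 0.0
```

```bash
python3 - <<'E'
from h import *
s=log(); f=fit(); p=f[0]; print(f[0].round(4),f[1],s['joint_pos'].round(3),s['tool_pos'].round(4)); 
I=vision.camera_info("wrist"); im=vision.get_image("wrist"); cv2.imwrite("pics/w0.png",im); print(I)
Rt=tool(np.radians(120),np.radians(20),1); t=Rt.apply([0,0,1]); B=np.array([.538,.2555,.090]); G=B+.019*t; P=G-.15*t
print("to pre",plan(P,Rt,3))
for z in(0,.09,.16): print(z,proj(I,[.538,.2555,z]).round(1))
E
```

```text
[0.6297 0.4211 0.1368 0.3904 0.0694 0.0604] 1.14425586207334e-05 [-0.333  0.787  1.265  0.792  1.997  2.136] [0.6085 0.1306 0.1865]
{'vertical_fov': 63.926128906476535, 'cx': 320.1323103902724, 'cy': 200.47432757364058, 'k1': -0.006745701312481857, 'position': array([ 0.70620978, -0.03617531,  0.18945196]), 'rotation': array([-1.43234447,  0.17044089, -2.60734373])}
to pre [ 0.46   0.054  0.435 -0.006 -0.004  0.017]
0 [345.5  76.5]
0.09 [332.3 153.2]
0.16 [321.4 216.7]
```

View pics/w0.png

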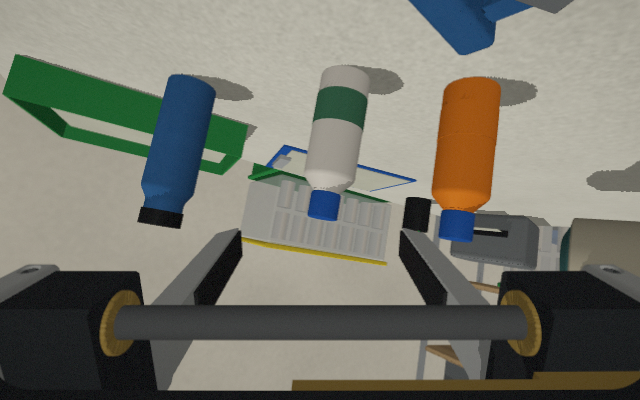

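The wrist view is upside down. The white bottle with the green band and blue cap runs from about (345,75) to (322,218), matching the projected estimate to about 2 px. The camera hangs below the tool, so I'll roll half a turn to put it on top.

```bash
python3 - <<'E'
from h import *
s=get_state(); p=fit()[0]; q=s['joint_pos']; p0=s['tool_pos'];R0=R.from_euler("xyz",s['eef_rot'])
Rt=tool(np.radians(120),np.radians(20),-1); t=Rt.apply([0,0,1]); B=np.array([.538,.2555,.090]); G=B+.019*t; P=G-.15*t
print("rotation",(R0.inv()*Rt).as_rotvec()/np.pi)
rows=[[0,0,.3,0,0,-.05,1]]*19; p1,R1=sim(rows,p0,R0); print(p1)
r=plan(P,Rt,4,p1,R1); print(r)
rows=[[0,0,0.2,0,0,-.05,1]]*19
trace(rows,p,q,p0,R0)
E
```

```text
rotation [ 0.0199672  -0.02534044 -0.94707874]
[0.53840778 0.27179892 0.12350851]
[-3.28e-01 -3.30e-02 -1.10e+00  4.00e-03  3.00e-03  1.00e-03]
4 [0.599 0.15  0.179] [-0.31  0.78  1.31  0.8   1.96  1.49] 0.0
8 [0.589 0.17  0.17 ] [-0.29  0.77  1.36  0.8   1.92  0.85] 0.0
12 [0.579 0.19  0.161] [-0.27  0.76  1.4   0.81  1.88  0.2 ] 0.0
16 [0.569 0.21  0.152] [-0.25  0.75  1.45  0.82  1.84 -0.44] 0.0
19 [0.562 0.225 0.145] [-0.23  0.75  1.48  0.82  1.81 -0.92] 0.0
max speed share 0.41
```

Call:
apply_moves --pt "0 0 0 0 0 -0.05 1" --pt "0 0 0 0 0 -0.05 1" --pt "0 0 0 0 0 -0.05 1" --pt "0 0 0 0 0 -0.05 1" --pt "0 0 0 0 0 -0.05 1" --pt "0 0 0 0 0 -0.05 1" --pt "0 0 0 0 0 -0.05 1" --pt "0 0 0 0 0 -0.05 1" --pt "0 0 0 0 0 -0.05 1" --pt "0 0 0 0 0 -0.05 1" --pt "0 0 0 0 0 -0.05 1" --pt "0 0 0 0 0 -0.05 1" --pt "0 0 0 0 0 -0.05 1" --pt "0 0 0 0 0 -0.05 1" --pt "0 0 0 0 0 -0.05 1" --pt "0 0 0 0 0 -0.05 1" --pt "0 0 0 0 0 -0.05 1" --pt "0 0 0 0 0 -0.05 1" --pt "0 0 0 0.01 -0.013 -0.046 1" --pt "0 0 0 0.01 -0.013 0 1"

```text
time_s: 7.02
tool_pos: [0.6101, 0.1287, 0.1892]
eef_rot: [-3.117, -1.102, 2.075]
ft_force: [0.7, 0.4, -0.4]
width: 0.0943
grasp_force: 0.0
```

```bash
cat > s.py <<'E'
from h import *
s=get_state(); p=fit()[0]; q=s['joint_pos']; p0=s['tool_pos'];R0=R.from_euler("xyz",s['eef_rot'])
E
python3 - <<'E'
from s import *
Rt=tool(np.radians(120),np.radians(20),-1); t=Rt.apply([0,0,1]); B=np.array([.538,.2555,.090]); G=B+.019*t; P=G-.12*t
r=plan(P,Rt,4); print(r, plan(G,Rt,8,P,Rt))
trace([r]*4+[plan(G,Rt,8,P,Rt)]*8,p,q,p0,R0)
E
```

```text
[-0.316  0.012  0.609 -0.001  0.01  -0.001] [-0.   0.   0.5  0.   0.   0. ]
4 [0.586 0.174 0.125] [-0.28  0.85  1.35  0.78  1.92 -0.93] 0.0
8 [0.558 0.223 0.104] [-0.22  0.83  1.46  0.8   1.83 -0.97] 0.0
12 [0.53  0.272 0.084] [-0.16  0.83  1.55  0.83  1.74 -1.  ] 0.0
max speed share 0.1
```

Call:
apply_moves --pt "-0.316 0.012 0.61 0 0.01 0 1" --pt "-0.316 0.012 0.61 0 0.01 0 1" --pt "-0.316 0.012 0.61 0 0.01 0 1" --pt "-0.316 0.012 0.61 0 0.01 0 1" --pt "0 0 0.5 0 0 0 1" --pt "0 0 0.5 0 0 0 1" --pt "0 0 0.5 0 0 0 1" --pt "0 0 0.5 0 0 0 1" --pt "0 0 0.5 0 0 0 1" --pt "0 0 0.5 0 0 0 1" --pt "0 0 0.5 0 0 0 1" --pt "0 0 0.5 0 0 0 1" --pt "0 0 0 0 0 0 1"

```text
time_s: 8.65
tool_pos: [0.5262, 0.2732, 0.0833]
eef_rot: [-3.102, -1.233, 2.061]
ft_force: [1.0, 0.3, -0.3]
width: 0.0942
grasp_force: 0.0
```

Call:
apply_moves --pt "0 0 0 0 0 0 0.4" --pt "0 0 0 0 0 0 0.4" --pt "0 0 0 0 0 0 0.4" --pt "0 0 0 0 0 0 0.4" --pt "0 0 0 0 0 0 0.4" --pt "0 0 0 0 0 0 0.4" --squeeze 25

```text
time_s: 9.4
tool_pos: [0.5276, 0.2723, 0.0835]
eef_rot: [-3.107, -1.232, 2.064]
ft_force: [1.1, 0.0, -0.3]
width: 0.0557
grasp_force: 25.0
```

```bash
python3 - <<'E'
from s import *
print(p0.round(4),q.round(3),s['width'],s['grasp_force'],s['ft_force'], R0.as_euler("xyz"))
print((R0.inv()*tool(np.radians(120),np.radians(20),-1)).as_rotvec())
E
```

```text
[0.5276 0.2723 0.0835] [-0.161  0.833  1.55   0.83   1.744 -0.99 ] 0.0557451865334989 24.960853680968285 [ 1.14102706  0.02771164 -0.34714914] [-3.10671135 -1.23204274  2.0639958 ]
[-0.00626133 -0.01048831 -0.01006808]
```

```bash
python3 - <<'E'
from s import *
up=R.from_euler("z",0)
base=p0-.019*R0.apply([0,0,1]); base[2]=0.0
json.dump({"tb":list(R0.inv().apply(base-p0)),"up":list(R0.inv().apply([0,0,1])),"R0":list(R0.as_quat())},open("grasp.json","w")); print(R0.inv().apply(base-p0),R0.inv().apply([0,0,1]))
a=plan(p0+[0,0,.12],R0,6); p1,R1=sim([a]*6,p0,R0)
Rh=R.from_euler("z",np.radians(-20))*R0  # yaw to heading 100
ax=Rh.apply([0,1,0]); 
c=[R.from_rotvec(k*ax)*Rh for k in(np.radians(40),-np.radians(40))]; Ru=max(c,key=lambda r:r.apply([0,0,1])[2])
b=plan([.50,.17,.42],Ru,10,p1,R1); print(a,b,R0.apply([0,0,1]),Ru.apply([0,0,1]))
trace([a]*6+[b]*10+[[0,0,0,0,0,.0526]]*19,p,q,p0,R0)
E
```

```text
[-0.08474259  0.00104127  0.01083963] [ 0.9431696  -0.01158912 -0.33210963]
[ 0.629 -0.008 -0.221  0.     0.     0.   ] [ 0.731 -0.189 -0.311 -0.011  0.022 -0.   ] [-0.4769867   0.81374866 -0.33210963] [-0.16083413  0.92213669  0.35184699]
4 [0.528 0.272 0.164] [-0.16  0.73  1.51  0.85  1.83 -0.89] 0.0
8 [0.52  0.263 0.251] [-0.22  0.67  1.55  0.97  1.95 -0.84] 0.0
12 [0.509 0.227 0.341] [-0.33  0.64  1.68  1.15  2.09 -0.85] 0.0
16 [0.501 0.17  0.42 ] [-0.44  0.63  1.82  1.32  2.24 -0.83] 0.0
20 [0.501 0.17  0.42 ] [-0.44  0.63  1.82  1.32  2.24 -0.17] 0.0
24 [0.501 0.17  0.42 ] [-0.44  0.63  1.82  1.32  2.24  0.49] 0.0
28 [0.501 0.17  0.42 ] [-0.44  0.63  1.82  1.32  2.24  1.15] 0.0
32 [0.501 0.17  0.42 ] [-0.44  0.63  1.82  1.32  2.24  1.81] 0.0
35 [0.501 0.17  0.42 ] [-0.44  0.63  1.82  1.32  2.24  2.31] 0.0
max speed share 0.42
```

Call:
apply_moves --pt "0.3 -0.004 -0.11 0 0 0 0.4" --pt "0.63 -0.008 -0.22 0 0 0 0.4" --pt "0.63 -0.008 -0.22 0 0 0 0.4" --pt "0.63 -0.008 -0.22 0 0 0 0.4" --pt "0.63 -0.008 -0.22 0 0 0 0.4" --pt "0.63 -0.008 -0.22 0 0 0 0.4" --pt "0.3 -0.004 -0.11 0 0 0 0.4" --pt "0.73 -0.19 -0.31 -0.011 0.022 0 0.4" --pt "0.73 -0.19 -0.31 -0.011 0.022 0 0.4" --pt "0.73 -0.19 -0.31 -0.011 0.022 0 0.4" --pt "0.73 -0.19 -0.31 -0.011 0.022 0 0.4" --pt "0.73 -0.19 -0.31 -0.011 0.022 0 0.4" --pt "0.73 -0.19 -0.31 -0.011 0.022 0 0.4" --pt "0.73 -0.19 -0.31 -0.011 0.022 0 0.4" --pt "0.73 -0.19 -0.31 -0.011 0.022 0 0.4" --pt "0.73 -0.19 -0.31 -0.011 0.022 0 0.4" --pt "0.73 -0.19 -0.31 -0.011 0.022 0 0.4" --pt "0 0 0 0 0 0 0.4" --squeeze 30

```text
time_s: 11.65
tool_pos: [0.5004, 0.1698, 0.4193]
eef_rot: [-0.045, -1.215, -1.342]
ft_force: [0.5, 0.1, -3.1]
width: 0.0554
grasp_force: 30.0
```

Call:
apply_moves --pt "0 0 0 0 0 0.02 0.4" --pt "0 0 0 0 0 0.04 0.4" --pt "0 0 0 0 0 0.055 0.4" --pt "0 0 0 0 0 0.055 0.4" --pt "0 0 0 0 0 0.055 0.4" --pt "0 0 0 0 0 0.055 0.4" --pt "0 0 0 0 0 0.055 0.4" --pt "0 0 0 0 0 0.055 0.4" --pt "0 0 0 0 0 0.055 0.4" --pt "0 0 0 0 0 0.055 0.4" --pt "0 0 0 0 0 0.055 0.4" --pt "0 0 0 0 0 0.055 0.4" --pt "0 0 0 0 0 0.055 0.4" --pt "0 0 0 0 0 0.055 0.4" --pt "0 0 0 0 0 0.055 0.4" --pt "0 0 0 0 0 0.055 0.4" --pt "0 0 0 0 0 0.055 0.4" --pt "0 0 0 0 0 0.055 0.4" --pt "0 0 0 0 0 0.04 0.4" --pt "0 0 0 0 0 0.02 0.4"

```text
time_s: 14.15
tool_pos: [0.5006, 0.171, 0.4188]
eef_rot: [0.049, 1.218, 1.806]
ft_force: [-0.1, 0.0, -1.2]
width: 0.0552
grasp_force: 30.0
```

Call:
apply_moves --pt "0 0 0 0 0 0 0.4" --pt "0 0 0 0 0 0 0.4" --pt "0 0 0 0 0 0 0.4" --pt "0 0 0 0 0 0 0.4" --pt "0 0 0 0 0 0 0.4" --pt "0 0 0 0 0 0 0.4" --pt "0 0 0 0 0 0 0.4" --pt "0 0 0 0 0 0 0.4"

```text
time_s: 15.15
tool_pos: [0.5003, 0.1704, 0.4194]
eef_rot: [0.043, 1.216, 1.799]
ft_force: [0.6, -0.0, -3.9]
width: 0.0554
grasp_force: 30.0
```

```bash
python3 - <<'E'
from s import *
g=json.load(open("grasp.json")); print("bottle up",R0.apply(g["up"]),p0,q.round(2),s['width'],s['grasp_force'],s['ft_force'])
cv2.imwrite("pics/s2.png",cv2.resize(vision.get_image("scene")[60:300,200:500],None,fx=2,fy=2))
E
```

```text
bottle up [-0.00631863  0.01540252 -0.99986141] [0.50034649 0.17035879 0.41936729] [-0.44  0.63  1.82  1.32  2.23  2.31] 0.055442728902717286 29.952205941081047 [ 0.56304851 -0.0417176  -3.94950808]
```

View pics/s2.png

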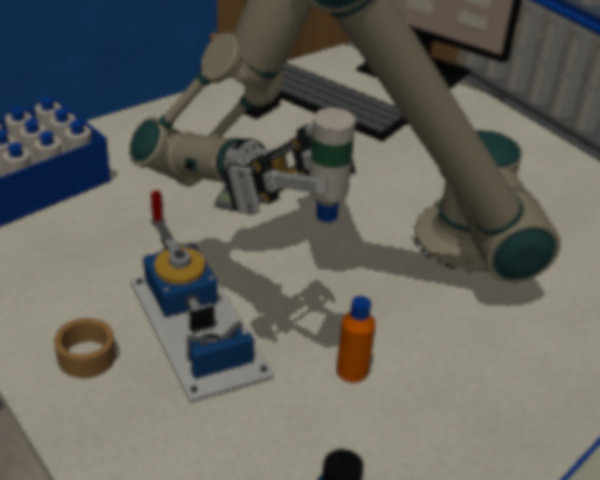

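The scene shows the bottle held cap-down at about (330,165) of the crop. The tester is undisturbed at (200,310), and the orange bottle still stands. Next I flip back and refine the nest.

Call:
apply_moves --pt "0 0 0 0 0 -0.02 0.4" --pt "0 0 0 0 0 -0.04 0.4" --pt "0 0 0 0 0 -0.055 0.4" --pt "0 0 0 0 0 -0.055 0.4" --pt "0 0 0 0 0 -0.055 0.4" --pt "0 0 0 0 0 -0.055 0.4" --pt "0 0 0 0 0 -0.055 0.4" --pt "0 0 0 0 0 -0.055 0.4" --pt "0 0 0 0 0 -0.055 0.4" --pt "0 0 0 0 0 -0.055 0.4" --pt "0 0 0 0 0 -0.055 0.4" --pt "0 0 0 0 0 -0.055 0.4" --pt "0 0 0 0 0 -0.055 0.4" --pt "0 0 0 0 0 -0.055 0.4" --pt "0 0 0 0 0 -0.055 0.4" --pt "0 0 0 0 0 -0.055 0.4" --pt "0 0 0 0 0 -0.055 0.4" --pt "0 0 0 0 0 -0.055 0.4" --pt "0 0 0 0 0 -0.04 0.4" --pt "0 0 0 0 0 -0.02 0.4"

```text
time_s: 17.7
tool_pos: [0.5004, 0.1704, 0.4194]
eef_rot: [-0.036, -1.216, -1.35]
ft_force: [-0.3, 0.2, -3.1]
width: 0.0554
grasp_force: 30.0
```

```bash
python3 - <<'E'
from s import *
S=vision.camera_info("scene");T=vision.camera_info("top")
for c in((265.5,200.5),(295.75,260.5),(336.25,247.5)): print("scene corner",onplane(S,*c,.014).round(4))
# plate edges in both images via minAreaRect-free line fits on bright mask vs table is hard -> holes (dark dots) in corners
for n,I,pts in(("top",T,((304,168),(298,201.5),(380.5,214.8))),("scene",S,((269.5,200.5),(296.8,254.5),(332,244)))):
    g=cv2.imread(f"pics/{n}0.png",0)
    for u,v in pts:
        u0,v0=int(u)-4,int(v)-4; w=g[v0:v0+9,u0:u0+9].astype(float); w=np.clip(w.max()*.75-w,0,None); yy,xx=np.mgrid[0:9,0:9]
        c=(u0+(w*xx).sum()/w.sum(),v0+(w*yy).sum()/w.sum()); print(n,np.round(c,2),onplane(I,*c,.014).round(4))
g=json.load(open("grasp.json")); tb=np.array(g["tb"]); Rg=R.from_quat(g["R0"])
print("now up",R0.apply(g["up"]))
nest=np.array([.610,.005])
for hd in(20,35,50,65,80):
    Rn=R.from_euler("z",np.radians(hd-120))*Rg
    for z in(.014,.15):
        pos=np.r_[nest,z]-Rn.apply(tb); a=ik(pos,Rn,p,q); print(hd,z,pos.round(4),a[0].round(2),round(a[1],4))
E
```

```text
scene corner [ 0.642  -0.2195  0.014 ]
scene corner [0.6996 0.0951 0.014 ]
scene corner [0.5563 0.1175 0.014 ]
top [304.8  168.38] [0.6846 0.0723 0.014 ]
top [297.25 202.2 ] [0.5622 0.1003 0.014 ]
top [379.84 212.36] [ 0.5207 -0.1869  0.014 ]
scene [271.63 198.74] [ 0.618  -0.2164  0.014 ]
scene [296.58 254.08] [0.6829 0.0725 0.014 ]
scene [331.44 243.98] [0.5607 0.0956 0.014 ]
now up [ 0.11695551 -0.62827732  0.76914824]
20 0.014 [0.6268 0.0112 0.0975] [-0.62  0.63  2.54  2.17  1.25 -1.59] 0.0
20 0.15 [0.6268 0.0112 0.2335] [-0.62  0.2   2.39  1.91  0.98 -1.01] 0.0
35 0.014 [0.6246 0.0154 0.0975] [-0.73  0.61  2.36  1.73  1.2  -1.38] 0.0
35 0.15 [0.6246 0.0154 0.2335] [-0.73  0.29  2.23  1.54  1.17 -0.89] 0.0
50 0.014 [0.6214 0.0188 0.0975] [-0.75  0.64  2.15  1.4   1.27 -1.19] 0.0
50 0.15 [0.6214 0.0188 0.2335] [-0.75  0.38  2.05  1.3   1.35 -0.83] 0.0
65 0.014 [0.6175 0.0213 0.0975] [-0.72  0.69  1.94  1.16  1.41 -1.06] 0.0
65 0.15 [0.6175 0.0213 0.2335] [-0.72  0.48  1.85  1.13  1.54 -0.78] 0.0
80 0.014 [0.613  0.0227 0.0975] [-0.66  0.75  1.72  0.98  1.59 -0.98] 0.0
80 0.15 [0.613  0.0227 0.2335] [-0.66  0.58  1.64  1.    1.73 -0.76] 0.0
```

```bash
python3 - <<'E'
from s import *
g=json.load(open("grasp.json")); tb=np.array(g["tb"]); Rg=R.from_quat(g["R0"])
Rn=R.from_euler("z",np.radians(50-120))*Rg
P=np.r_[.6096,.003,.13]-Rn.apply(tb); r=plan(P,Rn,16); print(r)
p1,R1,q1=trace([r]*16,p,q,p0,R0)
P2=P-[0,0,.09]; d=plan(P2,Rn,6,p1,R1); print(d); trace([d]*6,p,q1,p1,R1)
E
```

```text
[-0.406  0.376 -0.281 -0.018 -0.013 -0.   ]
4 [0.545 0.157 0.361] [-0.53  0.6   1.87  1.3   2.01 -0.84] 0.0
8 [0.582 0.124 0.306] [-0.61  0.55  1.93  1.29  1.79 -0.84] 0.0
12 [0.608 0.076 0.256] [-0.69  0.48  1.99  1.29  1.56 -0.85] 0.0
16 [0.62  0.015 0.215] [-0.75  0.4   2.06  1.3   1.33 -0.86] 0.0
max speed share 0.15
[-0.472  0.006  0.183  0.     0.001 -0.   ]
4 [0.62  0.016 0.154] [-0.75  0.52  2.12  1.35  1.3  -1.03] 0.0
6 [0.621 0.017 0.123] [-0.75  0.58  2.14  1.38  1.29 -1.12] 0.0
max speed share 0.11
```

Call:
apply_moves --pt "-0.4 0.375 -0.28 -0.018 -0.013 0 0.4" --pt "-0.4 0.375 -0.28 -0.018 -0.013 0 0.4" --pt "-0.4 0.375 -0.28 -0.018 -0.013 0 0.4" --pt "-0.4 0.375 -0.28 -0.018 -0.013 0 0.4" --pt "-0.4 0.375 -0.28 -0.018 -0.013 0 0.4" --pt "-0.4 0.375 -0.28 -0.018 -0.013 0 0.4" --pt "-0.4 0.375 -0.28 -0.018 -0.013 0 0.4" --pt "-0.4 0.375 -0.28 -0.018 -0.013 0 0.4" --pt "-0.4 0.375 -0.28 -0.018 -0.013 0 0.4" --pt "-0.4 0.375 -0.28 -0.018 -0.013 0 0.4" --pt "-0.4 0.375 -0.28 -0.018 -0.013 0 0.4" --pt "-0.4 0.375 -0.28 -0.018 -0.013 0 0.4" --pt "-0.4 0.375 -0.28 -0.018 -0.013 0 0.4" --pt "-0.4 0.375 -0.28 -0.018 -0.013 0 0.4" --pt "-0.4 0.375 -0.28 -0.018 -0.013 0 0.4" --pt "-0.4 0.375 -0.28 -0.018 -0.013 0 0.4" --pt "0 0 0 0 0 0 0.4"

```text
time_s: 19.82
tool_pos: [0.6189, 0.016, 0.2176]
eef_rot: [-3.105, -1.212, 0.837]
ft_force: [-0.3, 0.4, -3.0]
width: 0.0555
grasp_force: 30.0
```

```bash
python3 - <<'E'
from s import *
g=json.load(open("grasp.json")); tb=np.array(g["tb"]); Rg=R.from_quat(g["R0"])
print("base",p0+R0.apply(tb),"up",R0.apply(g["up"]),s['width'])
I=vision.camera_info("wrist"); im=vision.get_image("wrist"); cv2.imwrite("pics/w1.png",im)
T=vision.camera_info("top"); cv2.imwrite("pics/t1.png",vision.get_image("top")); print(I["position"])
for P in((.610,.005,.014),(.61+.028*.184,.005+.028*.98,.072)): print(proj(I,P),proj(T,P))
Rn=R.from_euler("z",np.radians(50-120))*Rg
P=np.r_[.6096,.003,.082]-Rn.apply(tb); print(plan(P,Rn,4))
E
```

```text
base [0.60621456 0.000972   0.13442455] up [0.01415175 0.01475547 0.99979098] 0.055525130340340276
[ 0.52809265 -0.09441216  0.34964368]
[323.52937149 416.1672693 ] [324.19570943 188.43539781]
[307.42059932 357.60707644] [316.38219452 183.08299061]
[-0.402  0.014  0.162  0.     0.002 -0.   ]
```

View pics/w1.png

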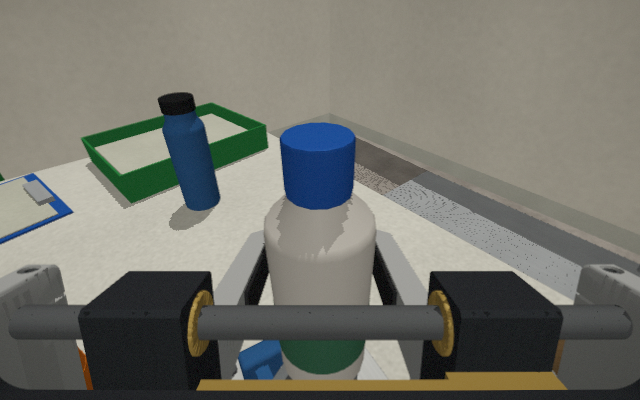

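The wrist view shows the bottle upright in the fingers, cap at (318,165), with the nest hidden behind it. I'll check where the bottle sits by its cap in the top view.

```bash
python3 - <<'E'
from s import *
g=json.load(open("grasp.json")); tb=np.array(g["tb"])
T=vision.camera_info("top"); im=cv2.imread("pics/t1.png"); b=p0+R0.apply(tb); c=b+.160*R0.apply(g["up"]); u=proj(T,c); print("cap top pred px",u,c)
h=cv2.cvtColor(im,cv2.COLOR_BGR2HSV); x0,y0=int(u[0])-15,int(u[1])-15
m=cv2.inRange(h[y0:y0+30,x0:x0+30],(100,90,40),(130,255,255)); k,l,st,ce=cv2.connectedComponentsWithStats(m); print(st,ce+[x0,y0])
for i in range(1,k):
    print(onplane(T,*(ce[i]+[x0,y0]),b[2]+.155))
# disc again, finer
g0=cv2.imread("pics/top0.png").max(2); g4=cv2.resize(g0[170:206,300:345],None,fx=8,fy=8,interpolation=cv2.INTER_CUBIC)
for th in(40,60,80):
    k,l,st,ce=cv2.connectedComponentsWithStats((g4<th).astype(np.uint8))
    for i in range(1,k):
        if st[i,4]>1500: print(th,(st[i]/8).round(1),((ce[i]+.5)/8-.5+[300,170]).round(2),onplane(T,*((ce[i]+.5)/8-.5+[300,170]),.015).round(4))
cv2.imwrite("pics/z.png",np.hstack([cv2.resize(cv2.imread("pics/top0.png")[165:215,290:345],None,fx=7,fy=7,interpolation=cv2.INTER_CUBIC),cv2.resize(im[165:215,290:345],None,fx=7,fy=7,interpolation=cv2.INTER_CUBIC)]))
E
```

```text
cap top pred px [326.25435351 166.38338368] [0.60882139 0.00348504 0.29434236]
[[  0   0  30  30 751]
 [ 11  11  10  12  98]
 [  0  17   7  13  51]] [[326.20772304 164.689747  ]
 [326.63265306 167.59183673]
 [312.90196078 173.41176471]]
[0.60652606 0.00231516 0.28937357]
[0.5894098  0.04331637 0.28937357]
40 [  16.9   10.8   16.1   15.5 1523.5] [324.59 188.09] [0.611  0.0036 0.015 ]
60 [  10.2    3.2   23.1   23.2 2043.9] [322.85 186.86] [0.6155 0.0096 0.015 ]
60 [ 34.5  11.4   3.5  14.6 204.1] [335.91 188.92] [ 0.6072 -0.0361  0.015 ]
60 [  4.6  25.4  14.9   5.9 337.6] [311.68 197.86] [0.5766 0.0496 0.015 ]
80 [4.400e+00 1.600e+00 2.920e+01 3.000e+01 3.224e+03] [319.66 187.66] [0.6129 0.0209 0.015 ]
80 [ 34.4  11.1   3.9  15.4 280.9] [335.94 189.17] [ 0.6063 -0.0362  0.015 ]
```

View pics/z.png

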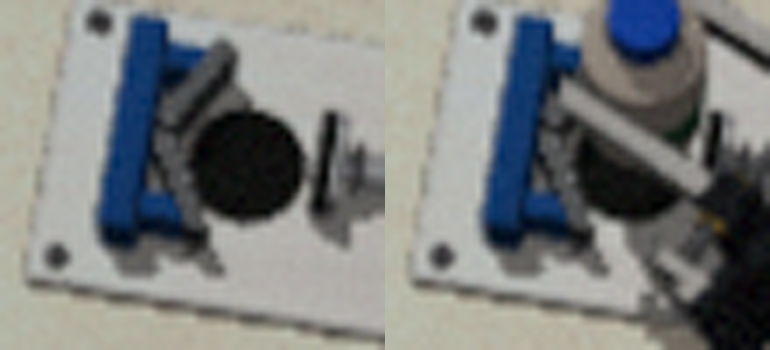

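The left panel shows the disc fully visible between the vee and the pad. The right panel shows the bottle held above it, and cap and kinematics agree to 2 mm. I'll target (0.6105, 0.0025).

```bash
python3 - <<'E'
from s import *
g=json.load(open("grasp.json")); tb=np.array(g["tb"]); Rg=R.from_quat(g["R0"])
Rn=R.from_euler("z",np.radians(50-120))*Rg
P=np.r_[.6105,.0025,.085]-Rn.apply(tb); print(plan(P,Rn,4))
P2=P-[0,0,.063]; print(plan(P2,Rn,6,P,Rn))
T=vision.camera_info("top"); print("pad face", [onplane(T,334.4,189,z).round(4) for z in(.044,.066)])
E
```

```text
[-0.378  0.022  0.155  0.     0.002 -0.   ]
[-0.33   0.004  0.116  0.     0.     0.   ]
pad face [array([ 0.6001, -0.0296,  0.044 ]), array([ 0.5947, -0.0286,  0.066 ])]
```

Call:
apply_moves --pt "-0.378 0.022 0.155 0 0.002 0 0.4" --pt "-0.378 0.022 0.155 0 0.002 0 0.4" --pt "-0.378 0.022 0.155 0 0.002 0 0.4" --pt "-0.378 0.022 0.155 0 0.002 0 0.4" --pt "-0.33 0.004 0.116 0 0 0 0.4" --pt "-0.33 0.004 0.116 0 0 0 0.4" --pt "-0.33 0.004 0.116 0 0 0 0.4" --pt "-0.33 0.004 0.116 0 0 0 0.4" --pt "0 0 0 0 0 0 0.4"

```text
time_s: 21.05
tool_pos: [0.6222, 0.0162, 0.1255]
eef_rot: [-3.097, -1.237, 0.829]
ft_force: [0.5, 1.1, -2.4]
width: 0.055
grasp_force: 30.0
```

Call:
apply_moves --pt "-0.33 0.004 0.116 0 0 0 0.4" --pt "-0.33 0.004 0.116 0 0 0 0.4" --pt "0 0 0 0 0 0 0.4" --pt "0 0 0 0 0 0 0.4"

```text
time_s: 21.55
tool_pos: [0.6223, 0.0163, 0.1053]
eef_rot: [-3.102, -1.237, 0.833]
ft_force: [0.3, -0.6, -2.8]
width: 0.0553
grasp_force: 30.0
```

```bash
python3 - <<'E'
from s import *
g=json.load(open("grasp.json")); tb=np.array(g["tb"])
print("base",p0+R0.apply(tb),"up",R0.apply(g["up"]),s['width'],s['ft_force'],s['wrist_torque'])
T=vision.camera_info("top"); im=vision.get_image("top"); h=cv2.cvtColor(im,cv2.COLOR_BGR2HSV)
m=cv2.inRange(h[155:195,310:345],(100,90,40),(130,255,255)); k,l,st,ce=cv2.connectedComponentsWithStats(m)
for i in range(1,k): print(st[i],onplane(T,*(ce[i]+[310,155]),.172))
E
```

```text
base [0.61102527 0.00289459 0.02170157] up [-0.00204717 -0.00480193  0.99998638] 0.05532796249706429 [ 0.30286787 -0.63238317 -2.81659123] [-0.6524634   0.48111063 -0.00978345]
[  0  12  10  28 103] [0.60494894 0.04617371 0.172     ]
[12 17 10 11 85] [0.60985941 0.00114547 0.172     ]
```

Call:
apply_moves --pt "-0.1 0 0.035 0 0 0 0.4" --pt "-0.08 0 0.028 0 0 0 0.4" --pt "0 0 0 0 0 0 0.4" --pt "0 0 0 0 0 0 0.4"

```text
time_s: 22.1
tool_pos: [0.6223, 0.0163, 0.0996]
eef_rot: [-3.102, -1.237, 0.834]
ft_force: [0.9, -0.0, -2.4]
width: 0.0555
grasp_force: 30.0
```

Call:
apply_moves --pt "-0.03 0 0.011 0 0 0 0.4" --pt "-0.03 0 0.011 0 0 0 0.4" --pt "0 0 0 0 0 0 0.4" --pt "0 0 0 0 0 0 0.4"

```text
time_s: 22.6
tool_pos: [0.6223, 0.0164, 0.0977]
eef_rot: [-3.102, -1.237, 0.834]
ft_force: [-0.1, -0.1, -2.4]
width: 0.0555
grasp_force: 30.0
```

Call:
apply_moves --pt "-0.03 0 0.011 0 0 0 0.4" --pt "0 0 0 0 0 0 0.4" --pt "0 0 0 0 0 0 0.4"

```text
time_s: 22.98
tool_pos: [0.6225, 0.0165, 0.0976]
eef_rot: [-3.103, -1.238, 0.834]
ft_force: [0.1, -0.0, 2.1]
width: 0.0554
grasp_force: 29.9
```

Call:
apply_moves --pt "-0.03 0 0.011 0 0 0 0.4" --pt "0 0 0 0 0 0 0.4" --pt "0 0 0 0 0 0 0.4"

```text
time_s: 23.35
tool_pos: [0.6227, 0.0166, 0.0976]
eef_rot: [-3.103, -1.241, 0.835]
ft_force: [-0.9, -1.2, 5.3]
width: 0.0554
grasp_force: 29.9
```

Call:
apply_moves --pt "0.03 0 -0.011 0 0 0 0.4" --pt "0 0 0 0 0 0 0.4" --pt "0 0 0 0 0 0 0.65" --pt "0 0 0 0 0 0 0.75" --pt "0 0 0 0 0 0 0.85" --pt "0 0 0 0 0 0 0.9" --pt "0 0 0 0 0 0 0.9"

```text
time_s: 24.22
tool_pos: [0.6222, 0.0164, 0.0965]
eef_rot: [-3.102, -1.236, 0.834]
ft_force: [-0.8, 0.4, 1.0]
width: 0.0848
grasp_force: 0.0
```

Call:
apply_moves --pt "0 0 -0.2 0 0 0 0.9" --pt "0 0 -0.4 0 0 0 0.9" --pt "0 0 -0.6 0 0 0 0.9" --pt "0 0 -0.6 0 0 0 0.9" --pt "0 0 -0.6 0 0 0 0.9" --pt "0 0 -0.6 0 0 0 0.9" --pt "0 0 -0.6 0 0 0 0.9" --pt "0 0 -0.6 0 0 0 0.9" --pt "0 0 0 0 0 0 0.9"

```text
time_s: 25.35
tool_pos: [0.5459, -0.0766, 0.1383]
eef_rot: [-3.106, -1.236, 0.836]
ft_force: [-0.9, 0.0, -0.1]
width: 0.0846
grasp_force: 0.0
```

```bash
python3 - <<'E'
from s import *
print(p0,q.round(2),s['width'],s['ft_force'])
im=vision.get_image("top"); T=vision.camera_info("top"); S=vision.camera_info("scene"); sc=vision.get_image("scene")
cv2.imwrite("pics/v.png",np.hstack([cv2.resize(im[160:225,285:415],(520,260)),cv2.resize(sc[150:280,240:370],(260,260))]))
h=cv2.cvtColor(im,cv2.COLOR_BGR2HSV)
m=cv2.inRange(h[155:195,310:345],(100,90,40),(130,255,255)); k,l,st,ce=cv2.connectedComponentsWithStats(m)
for i in range(1,k): print(st[i],onplane(T,*(ce[i]+[310,155]),.172))
# grip pose & IK for lever poses, tool down
yaw=-.185; pv=np.array([.583,-.141])
print("circle grip at 0",pv+.12*np.array([-np.sin(.185),-np.cos(.185)]))
E
```

```text
[ 0.54588765 -0.07663259  0.13828536] [-1.01  0.56  2.12  1.15  1.41 -1.11] 0.08462261566791224 [-0.94004609  0.01656472 -0.09116675]
[  0  12  10  28 104] [0.60502986 0.0462082  0.172     ]
[12 17  9 11 83] [0.60876554 0.00150244 0.172     ]
circle grip at 0 [ 0.56092642 -0.25895235]
```

View pics/v.png

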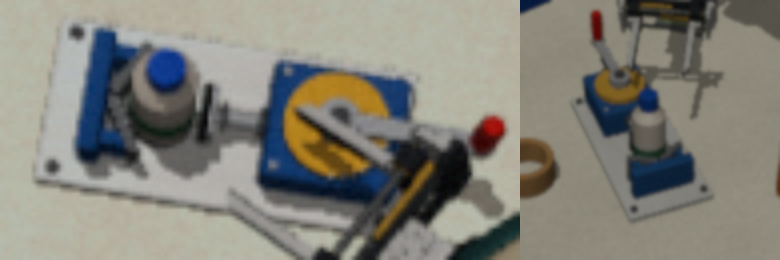

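The crops show the bottle standing upright in the nest, cap at top-crop (167,70), between vee and pad. The red grip is at (488,135). Next is the grip.

```bash
python3 - <<'E'
from s import *
a=plan(p0+[0,0,.12],R0,5); p1,R1,q1=trace([a]*5,p,q,p0,R0); print(a)
Rd=R.from_euler("xyz",[np.pi,0,np.pi/4]); Pg=np.array([.562,-.261,.25])
b=plan(Pg,Rd,14,p1,R1); print(b); p2,R2,q2=trace([b]*14,p,q1,p1,R1)
for z in(.112,): print(ik(np.r_[.562,-.261,z],Rd,p,q2))
E
```

```text
4 [ 0.546 -0.075  0.234] [-1.01  0.39  2.04  1.12  1.51 -0.88] 0.0
5 [ 0.546 -0.075  0.258] [-1.01  0.35  2.01  1.12  1.54 -0.82] 0.0
max speed share 0.15
[ 0.756 -0.01  -0.262  0.     0.     0.   ]
[-0.262  0.327 -0.186 -0.001 -0.028  0.002]
4 [ 0.553 -0.126  0.239] [-0.92  0.26  1.82  0.87  1.41 -0.49] 0.0
8 [ 0.557 -0.181  0.233] [-0.79  0.25  1.61  0.54  1.37 -0.16] 0.0
12 [ 0.56  -0.235  0.24 ] [-0.63  0.3   1.41  0.18  1.45  0.13] 0.0
14 [ 0.562 -0.261  0.248] [-0.55  0.34  1.31  0.01  1.52  0.24] 0.0
max speed share 0.23
(array([-5.46986164e-01,  4.04328998e-01,  1.54944262e+00, -3.45053806e-09,
        1.18782107e+00,  2.38412002e-01]), np.float64(9.598283026849957e-09))
```

Call:
apply_moves --pt "0.75 -0.01 -0.26 0 0 0 1" --pt "0.75 -0.01 -0.26 0 0 0 1" --pt "0.75 -0.01 -0.26 0 0 0 1" --pt "0.75 -0.01 -0.26 0 0 0 1" --pt "0.75 -0.01 -0.26 0 0 0 1"

```text
time_s: 26.08
tool_pos: [0.5459, -0.0739, 0.2576]
eef_rot: [-3.099, -1.237, 0.832]
ft_force: [-0.3, -0.6, 0.0]
width: 0.0943
grasp_force: 0.0
```

Call:
apply_moves --pt "-0.26 0.327 -0.186 0 -0.028 0.002 1" --pt "-0.26 0.327 -0.186 0 -0.028 0.002 1" --pt "-0.26 0.327 -0.186 0 -0.028 0.002 1" --pt "-0.26 0.327 -0.186 0 -0.028 0.002 1" --pt "-0.26 0.327 -0.186 0 -0.028 0.002 1" --pt "-0.26 0.327 -0.186 0 -0.028 0.002 1" --pt "-0.26 0.327 -0.186 0 -0.028 0.002 1" --pt "-0.26 0.327 -0.186 0 -0.028 0.002 1" --pt "-0.26 0.327 -0.186 0 -0.028 0.002 1" --pt "-0.26 0.327 -0.186 0 -0.028 0.002 1" --pt "-0.26 0.327 -0.186 0 -0.028 0.002 1" --pt "-0.26 0.327 -0.186 0 -0.028 0.002 1" --pt "-0.26 0.327 -0.186 0 -0.028 0.002 1" --pt "-0.26 0.327 -0.186 0 -0.028 0.002 1" --pt "0 0 0 0 0 0 1"

```text
time_s: 27.95
tool_pos: [0.5666, -0.2588, 0.245]
eef_rot: [-3.079, -0.003, 0.807]
ft_force: [-0.3, 1.2, -0.7]
width: 0.0939
grasp_force: 0.0
```

```bash
python3 - <<'E'
from s import *
print(p0,R0.as_euler("xyz"),q.round(2),s['ft_force'])
I=vision.camera_info("wrist"); im=vision.get_image("wrist"); h=cv2.cvtColor(im,cv2.COLOR_BGR2HSV)
m=cv2.inRange(h,(0,130,60),(8,255,255))|cv2.inRange(h,(174,130,60),(180,255,255)); k,l,st,ce=cv2.connectedComponentsWithStats(m)
for i in range(1,k):
    if st[i,4]>60: print(st[i],ce[i])
for z in(.098,.128,.158): print(z,proj(I,[.562,-.261,z]))
cv2.imwrite("pics/w2.png",im)
E
```

```text
[ 0.56655355 -0.25875892  0.24498921] [-3.07917481e+00 -2.73083461e-03  8.07166970e-01] [-0.55  0.37  1.27  0.02  1.56  0.21] [-0.33705451  1.24984113 -0.74300352]
[313 187  24  33 605] [324.99834711 203.50413223]
0.098 [327.3954275  193.76175696]
0.128 [326.11975827 200.82157252]
0.158 [324.57802714 209.3535272 ]
```

View pics/w2.png

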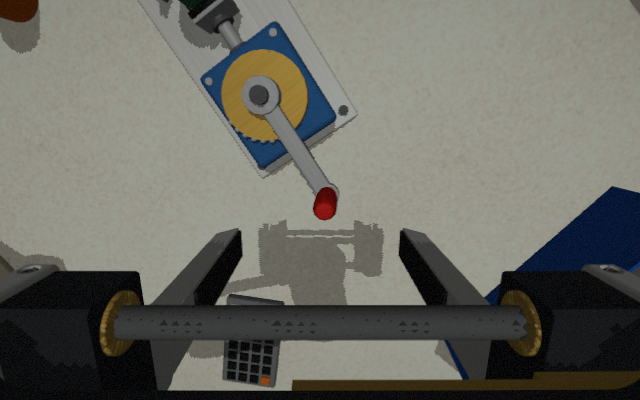

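The wrist view shows the red grip at (325,203), predicted (326,201), the pivot nut at (259,95) and the brass ring centred at about (264,95).

```bash
python3 - <<'E'
from s import *
I=vision.camera_info("wrist"); im=cv2.imread("pics/w2.png"); h=cv2.cvtColor(im,cv2.COLOR_BGR2HSV)
m=cv2.inRange(h[40:160,200:330],(15,120,80),(35,255,255)); c=max(cv2.findContours(m,0,1)[0],key=cv2.contourArea); hu=cv2.convexHull(c)+[200,40]
(e,ax,an)=cv2.fitEllipse(hu); print("ring",e,ax)
for z in(.074,.078,.082): print(onplane(I,*e,z))
print("nut",[onplane(I,259,95,z).round(4) for z in(.095,.105)])
print("grip mid",onplane(I,325,203.5,.135))
Rd=R.from_euler("xyz",[np.pi,0,np.pi/4]); 
print(plan([.562,-.261,.2],Rd,3)); print(plan([.562,-.261,.112],Rd,6,np.array([.562,-.261,.2]),Rd))
E
```

```text
ring (264.2489929199219, 94.55034637451172) (85.1800765991211, 91.50634002685547)
[ 0.58169057 -0.14062866  0.074     ]
[ 0.58216239 -0.14147844  0.078     ]
[ 0.58263421 -0.14232822  0.082     ]
nut [array([ 0.5801, -0.1417,  0.095 ]), array([ 0.5814, -0.1439,  0.105 ])]
grip mid [ 0.56003937 -0.26111275  0.135     ]
[-0.047  0.008  0.499 -0.007 -0.     0.002]
[-0.    -0.     0.489  0.     0.     0.   ]
```

Call:
apply_moves --pt "-0.047 0.008 0.5 -0.007 0 0.002 1" --pt "-0.047 0.008 0.5 -0.007 0 0.002 1" --pt "-0.047 0.008 0.5 -0.007 0 0.002 1" --pt "0 0 0.49 0 0 0 1" --pt "0 0 0.49 0 0 0 1" --pt "0 0 0.49 0 0 0 1" --pt "0 0 0.49 0 0 0 1" --pt "0 0 0.49 0 0 0 1" --pt "0 0 0.49 0 0 0 1" --pt "0 0 0 0 0 0 1" --pt "0 0 0 0 0 0 1"

```text
time_s: 29.38
tool_pos: [0.5626, -0.2632, 0.1129]
eef_rot: [3.136, -0.002, 0.785]
ft_force: [-0.2, -0.0, 0.4]
width: 0.0944
grasp_force: 0.0
```

Call:
apply_moves --pt "0 0 0 0 0 0 0" --pt "0 0 0 0 0 0 0" --pt "0 0 0 0 0 0 0" --pt "0 0 0 0 0 0 0" --pt "0 0 0 0 0 0 0" --pt "0 0 0 0 0 0 0" --pt "0 0 0 0 0 0 0" --pt "0 0 0 0 0 0 0" --pt "0 0 0 0 0 0 0" --squeeze 45

```text
time_s: 30.5
tool_pos: [0.5608, -0.2615, 0.1125]
eef_rot: [3.14, -0.001, 0.785]
ft_force: [-3.5, 4.2, 3.4]
width: 0.0211
grasp_force: 45.0
```

```bash
python3 - <<'E'
from s import *
print(p0,R0.as_euler("xyz"),s['ft_force'],s['wrist_torque'],s['width'],s['grasp_force'])
E
```

```text
[ 0.56080916 -0.2615396   0.11246371] [ 3.14045983e+00 -1.39376420e-03  7.85051464e-01] [-3.54797221  4.21655507  3.40804405] [0.83886433 0.77940489 0.04270833] 0.021108460699348828 45.003059562295675
```

Call:
apply_moves --pt "-0.11 -0.167 0 0 0 0 0" --pt "-0.05 -0.086 0 0 0 0 0" --pt "0 0 0 0 0 0 0"

```text
time_s: 30.88
tool_pos: [0.5571, -0.2608, 0.1126]
eef_rot: [3.131, -0.007, 0.784]
ft_force: [7.6, 2.6, -2.4]
width: 0.0211
grasp_force: 45.0
```

Call:
apply_moves --pt "-0.05 -0.086 0 0 0 0 0" --pt "0 0 0 0 0 0 0" --pt "0 0 0 0 0 0 0"

```text
time_s: 31.25
tool_pos: [0.5545, -0.2602, 0.1126]
eef_rot: [3.131, -0.007, 0.784]
ft_force: [6.4, 2.6, -3.2]
width: 0.0208
grasp_force: 45.0
```

Call:
apply_moves --pt "-0.047 -0.088 0 0 0 0 0" --pt "0 0 0 0 0 0 0" --pt "0 0 0 0 0 0 0"

```text
time_s: 31.62
tool_pos: [0.5517, -0.2595, 0.1126]
eef_rot: [3.13, -0.007, 0.785]
ft_force: [8.0, 2.4, -3.3]
width: 0.0213
grasp_force: 45.0
```

Call:
apply_moves --pt "-0.047 -0.088 0 0 0 0 0" --pt "0 0 0 0 0 0 0" --pt "0 0 0 0 0 0 0"

```text
time_s: 32.0
tool_pos: [0.5489, -0.2587, 0.1126]
eef_rot: [3.13, -0.007, 0.785]
ft_force: [6.4, 1.8, -2.8]
width: 0.0212
grasp_force: 45.0
```

Call:
apply_moves --pt "-0.042 -0.09 0 0 0 0 0" --pt "0 0 0 0 0 0 0" --pt "0 0 0 0 0 0 0"

```text
time_s: 32.38
tool_pos: [0.5468, -0.2581, 0.1126]
eef_rot: [3.129, -0.007, 0.784]
ft_force: [8.8, 1.4, -4.2]
width: 0.0205
grasp_force: 45.0
```

Call:
apply_moves --pt "-0.042 -0.09 0 0 0 0 0" --pt "0 0 0 0 0 0 0" --pt "0 0 0 0 0 0 0"

```text
time_s: 32.75
tool_pos: [0.5452, -0.2576, 0.1126]
eef_rot: [3.127, -0.008, 0.784]
ft_force: [11.3, 0.2, -6.0]
width: 0.0207
grasp_force: 45.0
```

Call:
apply_moves --pt "-0.038 -0.092 0 0 0 0 0" --pt "0 0 0 0 0 0 0" --pt "0 0 0 0 0 0 0"

```text
time_s: 33.12
tool_pos: [0.544, -0.2572, 0.1126]
eef_rot: [3.123, -0.009, 0.784]
ft_force: [14.0, -0.7, -8.6]
width: 0.0208
grasp_force: 45.0
```

Call:
apply_moves --pt "-0.038 -0.092 0 0 0 0 0" --pt "0 0 0 0 0 0 0" --pt "0 0 0 0 0 0 0"

```text
time_s: 33.5
tool_pos: [0.543, -0.2568, 0.1127]
eef_rot: [3.12, -0.011, 0.784]
ft_force: [17.6, -1.6, -10.9]
width: 0.0211
grasp_force: 45.0
```

Call:
apply_moves --pt "-0.033 -0.095 0 0 0 0 0" --pt "0 0 0 0 0 0 0" --pt "0 0 0 0 0 0 0"

```text
time_s: 33.88
tool_pos: [0.5362, -0.2542, 0.1126]
eef_rot: [3.128, -0.007, 0.784]
ft_force: [8.3, 1.0, -4.8]
width: 0.0215
grasp_force: 45.0
```

Call:
apply_moves --pt "-0.033 -0.095 0 0 0 0 0" --pt "0 0 0 0 0 0 0" --pt "0 0 0 0 0 0 0"

```text
time_s: 34.25
tool_pos: [0.5323, -0.2526, 0.1126]
eef_rot: [3.129, -0.006, 0.784]
ft_force: [6.7, 0.9, -4.2]
width: 0.0211
grasp_force: 45.0
```

Call:
apply_moves --pt "-0.028 -0.096 0 0 0 0 0" --pt "0 0 0 0 0 0 0" --pt "0 0 0 0 0 0 0"

```text
time_s: 34.62
tool_pos: [0.5294, -0.2512, 0.1125]
eef_rot: [3.13, -0.005, 0.784]
ft_force: [6.4, -0.2, -4.0]
width: 0.0211
grasp_force: 45.0
```

Call:
apply_moves --pt "-0.028 -0.096 0 0 0 0 0" --pt "0 0 0 0 0 0 0" --pt "0 0 0 0 0 0 0"

```text
time_s: 35.0
tool_pos: [0.5264, -0.2496, 0.1126]
eef_rot: [3.13, -0.005, 0.785]
ft_force: [6.2, 0.1, -2.0]
width: 0.0211
grasp_force: 45.0
```

Call:
apply_moves --pt "-0.023 -0.097 0 0 0 0 0" --pt "0 0 0 0 0 0 0" --pt "0 0 0 0 0 0 0"

```text
time_s: 35.38
tool_pos: [0.5246, -0.2486, 0.1126]
eef_rot: [3.129, -0.005, 0.785]
ft_force: [6.7, -0.4, -4.9]
width: 0.021
grasp_force: 45.0
```

Call:
apply_moves --pt "-0.023 -0.097 0 0 0 0 0" --pt "0 0 0 0 0 0 0" --pt "0 0 0 0 0 0 0"

```text
time_s: 35.75
tool_pos: [0.5229, -0.2477, 0.1126]
eef_rot: [3.127, -0.006, 0.785]
ft_force: [8.7, -0.4, -4.2]
width: 0.0213
grasp_force: 45.0
```

```bash
cat > lev.py <<'E'
import numpy as np
from scipy.optimize import least_squares
D=np.array([[.5608,-.2615,0,0],[.5571,-.2608,7.6,2.6],[.5545,-.2602,6.4,2.6],[.5517,-.2595,8,2.4],[.5489,-.2587,6.4,1.8],[.5468,-.2581,8.8,1.4],[.5452,-.2576,11.3,.2],[.544,-.2572,14,-.7],[.543,-.2568,17.6,-1.6],[.5362,-.2542,8.3,1],[.5323,-.2526,6.7,.9],[.5294,-.2512,6.4,-.2],[.5264,-.2496,6.2,.1],[.5246,-.2486,6.7,-.4],[.5229,-.2477,8.7,-.4]])
def an(D):
    r=least_squares(lambda c:np.r_[np.hypot(*(D[:,:2]-c).T)-.12,.05*(c-[.582,-.1415])],[.582,-.1415]); c=r.x
    v=D[:,:2]-c; a=np.arctan2(-v[:,0],-v[:,1]); th=a-a[0]
    F=D[:,2]*np.cos(a)-D[:,3]*np.sin(a); return c,a,th,F
if __name__=="__main__":
    c,a,th,F=an(D); print(c,a[0],np.hypot(*(D[:,:2]-c).T).round(4)); print(np.c_[th,F].round(3))
E
python3 lev.py; python3 -c "
from s import *
print(p0,s['ft_force'],s['time_s'])"
```

```text
[ 0.58237371 -0.14347877] 0.18079904556141266 [0.12   0.12   0.12   0.12   0.12   0.12   0.12   0.12   0.12   0.12
 0.1201 0.12   0.12   0.12   0.12  ]
[[ 0.     0.   ]
 [ 0.031  6.882]
 [ 0.054  5.621]
 [ 0.078  7.121]
 [ 0.102  5.644]
 [ 0.12   7.99 ]
 [ 0.134 10.682]
 [ 0.145 13.489]
 [ 0.154 17.15 ]
 [ 0.214  7.276]
 [ 0.249  5.714]
 [ 0.276  5.831]
 [ 0.305  5.437]
 [ 0.322  6.064]
 [ 0.338  7.755]]
[ 0.52292442 -0.24767025  0.11260166] [ 8.71111196 -0.40177264 -4.17207198] 35.75
```

Call:
apply_moves --pt "-0.021 -0.098 0 0 0 0 0" --pt "0 0 0 0 0 0 0" --pt "0 0 0 0 0 0 0"

```text
time_s: 36.12
tool_pos: [0.5214, -0.2468, 0.1126]
eef_rot: [3.124, -0.006, 0.784]
ft_force: [10.1, -3.4, -7.2]
width: 0.0211
grasp_force: 45.0
```

Call:
apply_moves --pt "-0.019 -0.098 0 0 0 0 0" --pt "0 0 0 0 0 0 0" --pt "0 0 0 0 0 0 0"

```text
time_s: 36.5
tool_pos: [0.5204, -0.2462, 0.1126]
eef_rot: [3.121, -0.007, 0.784]
ft_force: [13.6, -5.7, -9.1]
width: 0.0211
grasp_force: 45.0
```

Call:
apply_moves --pt "-0.016 -0.099 0 0 0 0 0" --pt "0 0 0 0 0 0 0" --pt "0 0 0 0 0 0 0"

```text
time_s: 36.88
tool_pos: [0.5195, -0.2456, 0.1127]
eef_rot: [3.117, -0.007, 0.784]
ft_force: [16.5, -7.0, -12.3]
width: 0.021
grasp_force: 45.0
```

Call:
apply_moves --pt "-0.014 -0.099 0 0 0 0 0" --pt "0 0 0 0 0 0 0" --pt "0 0 0 0 0 0 0"

```text
time_s: 37.25
tool_pos: [0.5185, -0.245, 0.1128]
eef_rot: [3.114, -0.008, 0.784]
ft_force: [19.2, -9.3, -15.3]
width: 0.0212
grasp_force: 45.0
```

Call:
apply_moves --pt "-0.011 -0.099 0 0 0 0 0" --pt "0 0 0 0 0 0 0" --pt "0 0 0 0 0 0 0"

```text
time_s: 37.62
tool_pos: [0.5092, -0.2385, 0.1125]
eef_rot: [3.13, -0.004, 0.785]
ft_force: [4.3, -0.8, -2.9]
width: 0.0215
grasp_force: 45.0
```

Call:
apply_moves --pt "-0.009 -0.1 0 0 0 0 0" --pt "0 0 0 0 0 0 0" --pt "0 0 0 0 0 0 0"

```text
time_s: 38.0
tool_pos: [0.5075, -0.2371, 0.1126]
eef_rot: [3.128, -0.004, 0.785]
ft_force: [6.3, -2.6, -5.3]
width: 0.0213
grasp_force: 45.0
```

Call:
apply_moves --pt "-0.006 -0.1 0 0 0 0 0" --pt "0 0 0 0 0 0 0" --pt "0 0 0 0 0 0 0"

```text
time_s: 38.38
tool_pos: [0.5048, -0.235, 0.1126]
eef_rot: [3.129, -0.004, 0.785]
ft_force: [5.8, -1.8, -3.1]
width: 0.0211
grasp_force: 45.0
```

Call:
apply_moves --pt "-0.004 -0.1 0 0 0 0 0" --pt "0 0 0 0 0 0 0" --pt "0 0 0 0 0 0 0"

```text
time_s: 38.75
tool_pos: [0.5031, -0.2335, 0.1126]
eef_rot: [3.127, -0.004, 0.785]
ft_force: [6.3, -2.0, -4.0]
width: 0.0209
grasp_force: 45.0
```

Call:
apply_moves --pt "-0.001 -0.1 0 0 0 0 0" --pt "0 0 0 0 0 0 0" --pt "0 0 0 0 0 0 0"

```text
time_s: 39.12
tool_pos: [0.5017, -0.2322, 0.1126]
eef_rot: [3.125, -0.004, 0.785]
ft_force: [8.0, -4.3, -5.8]
width: 0.0211
grasp_force: 45.0
```

Call:
apply_moves --pt "0.001 -0.1 0 0 0 0 0" --pt "0 0 0 0 0 0 0" --pt "0 0 0 0 0 0 0"

```text
time_s: 39.5
tool_pos: [0.5005, -0.2311, 0.1126]
eef_rot: [3.123, -0.004, 0.785]
ft_force: [9.1, -6.3, -7.5]
width: 0.0212
grasp_force: 45.0
```

Call:
apply_moves --pt "0.004 -0.1 0 0 0 0 0" --pt "0 0 0 0 0 0 0" --pt "0 0 0 0 0 0 0"

```text
time_s: 39.88
tool_pos: [0.4996, -0.2302, 0.1127]
eef_rot: [3.119, -0.004, 0.785]
ft_force: [11.6, -9.2, -9.8]
width: 0.0214
grasp_force: 45.0
```

Call:
apply_moves --pt "0.006 -0.1 0 0 0 0 0" --pt "0 0 0 0 0 0 0" --pt "0 0 0 0 0 0 0"

```text
time_s: 40.25
tool_pos: [0.4988, -0.2294, 0.1127]
eef_rot: [3.116, -0.003, 0.785]
ft_force: [14.2, -11.9, -12.8]
width: 0.0213
grasp_force: 45.0
```

Call:
apply_moves --pt "0.009 -0.1 0 0 0 0 0" --pt "0 0 0 0 0 0 0" --pt "0 0 0 0 0 0 0"

```text
time_s: 40.62
tool_pos: [0.498, -0.2286, 0.1128]
eef_rot: [3.112, -0.003, 0.785]
ft_force: [15.6, -15.6, -17.2]
width: 0.0211
grasp_force: 45.0
```

Call:
apply_moves --pt "0.011 -0.1 0 0 0 0 0" --pt "0 0 0 0 0 0 0" --pt "0 0 0 0 0 0 0"

```text
time_s: 41.0
tool_pos: [0.4902, -0.2201, 0.1125]
eef_rot: [3.129, -0.003, 0.785]
ft_force: [4.0, -3.2, -1.7]
width: 0.0208
grasp_force: 45.0
```

Call:
apply_moves --pt "0.014 -0.099 0 0 0 0 0" --pt "0 0 0 0 0 0 0" --pt "0 0 0 0 0 0 0"

```text
time_s: 41.38
tool_pos: [0.4888, -0.2184, 0.1126]
eef_rot: [3.127, -0.002, 0.785]
ft_force: [5.7, -5.1, -4.2]
width: 0.021
grasp_force: 45.0
```

Call:
apply_moves --pt "0.016 -0.099 0 0 0 0 0" --pt "0 0 0 0 0 0 0" --pt "0 0 0 0 0 0 0"

```text
time_s: 41.75
tool_pos: [0.487, -0.2162, 0.1126]
eef_rot: [3.126, -0.002, 0.785]
ft_force: [5.1, -5.0, -4.2]
width: 0.021
grasp_force: 45.0
```

Call:
apply_moves --pt "0.018 -0.098 0 0 0 0 0" --pt "0 0 0 0 0 0 0" --pt "0 0 0 0 0 0 0"

```text
time_s: 42.12
tool_pos: [0.4854, -0.214, 0.1126]
eef_rot: [3.126, -0.002, 0.785]
ft_force: [5.9, -5.2, -4.4]
width: 0.0212
grasp_force: 45.0
```

Call:
apply_moves --pt "0.021 -0.098 0 0 0 0 0" --pt "0 0 0 0 0 0 0" --pt "0 0 0 0 0 0 0"

```text
time_s: 42.5
tool_pos: [0.4844, -0.2124, 0.1126]
eef_rot: [3.124, -0.001, 0.786]
ft_force: [6.8, -8.4, -5.9]
width: 0.0211
grasp_force: 45.0
```

Call:
apply_moves --pt "0.023 -0.097 0 0 0 0 0" --pt "0 0 0 0 0 0 0" --pt "0 0 0 0 0 0 0"

```text
time_s: 42.88
tool_pos: [0.4834, -0.211, 0.1126]
eef_rot: [3.122, -0.001, 0.786]
ft_force: [6.9, -10.6, -8.2]
width: 0.0212
grasp_force: 45.0
```

Call:
apply_moves --pt "0.026 -0.097 0 0 0 0 0" --pt "0 0 0 0 0 0 0" --pt "0 0 0 0 0 0 0"

```text
time_s: 43.25
tool_pos: [0.4827, -0.21, 0.1127]
eef_rot: [3.119, 0.0, 0.786]
ft_force: [9.0, -13.5, -9.5]
width: 0.0212
grasp_force: 45.0
```

Call:
apply_moves --pt "0.028 -0.096 0 0 0 0 0" --pt "0 0 0 0 0 0 0" --pt "0 0 0 0 0 0 0"

```text
time_s: 43.62
tool_pos: [0.4821, -0.2089, 0.1127]
eef_rot: [3.116, 0.001, 0.786]
ft_force: [9.0, -17.0, -11.8]
width: 0.0212
grasp_force: 45.0
```

Call:
apply_moves --pt "0.03 -0.095 0 0 0 0 0" --pt "0 0 0 0 0 0 0" --pt "0 0 0 0 0 0 0"

```text
time_s: 44.0
tool_pos: [0.4815, -0.2079, 0.1128]
eef_rot: [3.112, 0.002, 0.787]
ft_force: [10.6, -19.8, -15.6]
width: 0.0208
grasp_force: 45.0
```

Call:
apply_moves --pt "0.033 -0.094 0 0 0 0 0" --pt "0 0 0 0 0 0 0" --pt "0 0 0 0 0 0 0"

```text
time_s: 44.38
tool_pos: [0.4758, -0.1983, 0.1125]
eef_rot: [3.128, -0.001, 0.785]
ft_force: [3.5, -4.6, -2.9]
width: 0.021
grasp_force: 45.0
```

```bash
python3 - <<'E'
import lev,numpy as np
N=np.array([[.5214,-.2468,10.1,-3.4],[.5204,-.2462,13.6,-5.7],[.5195,-.2456,16.5,-7],[.5185,-.245,19.2,-9.3],[.5092,-.2385,4.3,-.8],[.5075,-.2371,6.3,-2.6],[.5048,-.235,5.8,-1.8],[.5031,-.2335,6.3,-2],[.5017,-.2322,8,-4.3],[.5005,-.2311,9.1,-6.3],[.4996,-.2302,11.6,-9.2],[.4988,-.2294,14.2,-11.9],[.498,-.2286,15.6,-15.6],[.4902,-.2201,4,-3.2],[.4888,-.2184,5.7,-5.1],[.487,-.2162,5.1,-5],[.4854,-.214,5.9,-5.2],[.4844,-.2124,6.8,-8.4],[.4834,-.211,6.9,-10.6],[.4827,-.21,9,-13.5],[.4821,-.2089,9,-17],[.4815,-.2079,10.6,-19.8],[.4758,-.1983,3.5,-4.6]])
c,a,th,F=lev.an(np.vstack([lev.D,N])); print(c,a[0]); print(np.c_[th,F][14:].round(3))
E
```

```text
[ 0.5826356  -0.14357516] 0.1830916961393966
[[ 0.338  7.745]
 [ 0.352 10.421]
 [ 0.362 14.584]
 [ 0.371 17.714]
 [ 0.381 21.198]
 [ 0.475  3.891]
 [ 0.494  6.54 ]
 [ 0.522  5.583]
 [ 0.541  6.044]
 [ 0.557  8.807]
 [ 0.571 10.947]
 [ 0.581 14.74 ]
 [ 0.591 18.473]
 [ 0.6   22.062]
 [ 0.696  5.016]
 [ 0.715  7.541]
 [ 0.738  7.066]
 [ 0.761  7.672]
 [ 0.777 10.781]
 [ 0.791 12.645]
 [ 0.801 16.225]
 [ 0.811 19.159]
 [ 0.821 22.396]
 [ 0.914  5.69 ]]
```

Call:
apply_moves --pt "0.042 -0.11 0 0 0 0 0" --pt "0 0 0 0 0 0 0" --pt "0 0 0 0 0 0 0" --pt "0 0 0 0 0 0 0"

```text
time_s: 44.88
tool_pos: [0.4747, -0.196, 0.1126]
eef_rot: [3.125, 0.0, 0.786]
ft_force: [3.8, -8.2, -3.8]
width: 0.021
grasp_force: 45.0
```

```bash
python3 - <<'E'
from s import *
c=np.array([.5826356,-.14357516]); v=p0[:2]-c; a=np.arctan2(-v[0],-v[1]); F=s['ft_force']; print("theta",a-.18309,"F",F[0]*np.cos(a)-F[1]*np.sin(a),F,s['time_s'],s['width'])
cv2.imwrite("pics/f.png",np.hstack([cv2.resize(vision.get_image("scene")[150:280,240:370],(390,390)),cv2.resize(vision.get_image("top")[150:215,285:350],(390,390))]))
E
```

```text
theta 0.9353216220670435 F 9.023411750761316 [ 3.83449792 -8.1690558  -3.84113897] 44.875 0.021036565788849642
```

View pics/f.png

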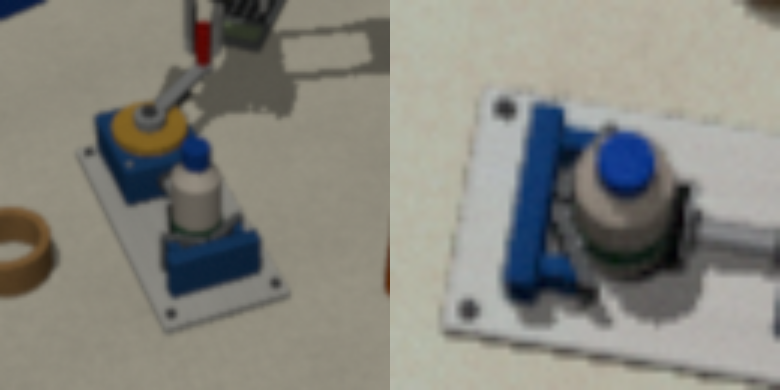

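The bottle is upright in the vee with the pad pressed on it (top crop about 620,200). The gripper holds the red grip at 0.935 rad, the bottom of the fourth notch.

```bash
python3 -c "
from plant import manip
print(manip.job_done())"
```

```text
the job is handed in; nothing more can be done
None
```

The bottle was lifted, turned upside down and stood in the tester. The lever is held at the fourth click (about 0.935 rad) with the pad squeezing the bottle, and the job was handed in at about 45 s of the 72 s allowed; it returned no verdict.

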